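Brake the test shuttle, load a seal block, release the brake

ROBOT

A 6-joint arm with a two-finger parallel gripper is mounted at the origin on a cart in front of the work surface, level with it; the furniture and walls round the work are solid. World frame = base frame: x ahead of the robot, y to its left, z up, the work surface at z = 0. Lengths are in mm, angles in rad, forces in N, time in s.
With the tool pointing down it reaches from about 275 to 750 mm from the base axis. Payload 10.2 kg.
Tool frame: the origin (TCP) lies at the very end of the fingers, on their centre line; the grasp point (between the pads) lies 19 mm behind it; z points along the fingers, y is the direction in which the jaws open and shut (so a half turn about z gives the same grasp; the last joint's range is limited). The gripper opens to 88 mm and grips with 3 to 60 N. Pads are 18 mm wide; open, the fingers measure 123 mm over their backs; the gripper's body (75 mm by 187 mm) begins 45 mm behind the grasp point.
Start: joints at [-1.554, 0.313, 1.498, -0, 1.331, -0.223], TCP at [124.678, -509.987, 238.72] pointing down, gripper open.
Joint ranges: [-2.94, 2.94], [-0.97, 2.17], [0.19, 2.56], [-1.23, 4.37], [0.02, 3.11], [-2.88, 2.88]. Speed limits (rad/s): [2.39, 2.39, 3.01, 3.14, 3.14, 3.14].

INTERFACE

Orientations are given as a rotation vector (axis times angle).
In Python, from station import sensors, imaging, hand_in, models gives the robot as it stands. The module is installed in compiled form; this text tells all that it offers.
- The arm moves only by the tool apply_moves, never from a script. Its argument "moves" is a list of rows, each an object of numbers: "tx", "ty", "tz": the shift along the tool's x, y, z in m; "rx", "ry", "rz": the turn, a rotation vector about the tool's x, y, z in rad. A call has 1 to 5 rows; each row is the pose to reach, as a shift and turn from the pose commanded when the call began, along the tool's axes at that moment; what a row does not reach only later rows make up. A row lasts 1/12 s, in which the tool goes at most 41.7 mm and 7.16 degrees, less where a joint would pass 70% of its speed; a pose out of reach is approached as far as the arm can. A call with a gripper value outside its range is refused whole. "jaw" is the closure in counts, from 0 (fully open) to 255 (shut), set as the call begins (left out, the last holds). The fingers move at their own pace and stop on an object; "newtons" is the grip in N (left out, the last holds). Time passes only in rows, so rows that repeat a pose let the fingers close. It gives the time, the measured TCP pose, the force and the opening at its end, in the units of the state.
- sensors.sense(): the state, without advancing time (a new reading comes with each control period).
- imaging.grab_frame(name): name is "side" or "top" or "wrist"; returns a dict with "image" (400x640x3 uint8, red, green, blue), "range_z" (400x640 float32, mm along the optical axis (not along the pixel's ray), 0 where there is no reading), "fx", "fy", "cx", "cy" (pixels), "dist" ([k1, k2, p1, p2, k3] as OpenCV has them; the pictures are not rectified), "view" (4x4, takes a point from world to camera coordinates); the wrist camera has in their place "mount" (4x4, takes a point from camera to tool coordinates, whose origin is the TCP and whose axes are the flange's). Camera axes: x right, y down, z forward; pixel columns grow to the right and rows downward; lengths in mm; the calibration is good to about 2 mm. A picture is of the moment at which its call begins: read the wrist's pose just before it.
- hand_in(): hands the job in, once; it reports no verdict.
Trained networks look in the newest picture that a camera, given by its name, has taken for a name from the list of things; names that differ only in an ending like _2 or _b are one class to them, and where a whole thing is asked for, a point or a joint stands for the part that bears it (a point fixed in the world has none). Each returns a list of dicts, best first, with "score" (0 to 1); they miss things now and then, are a little off and sometimes report something else, mostly with a low value. They report only what shows in the picture. A call takes as long as a camera call. They do not tell look-alikes from the thing itself.
- models.look_for(label, camera): "location" ([x, y, z] in mm, in the coordinates of the camera as it stood for that picture, good to about 4 mm: the middle of the surface that is visible of it).
- models.regions_of(label, camera): "mask" (400x640 bool, what is visible of it).
The state is a dict: "clock": time; "joints": joint angles; "joint_velocities": joint speeds; "effort": joint torques, N m; "ee_pos": TCP position; "tool_rot": TCP orientation; "ft_force": force on the tool from outside, world axes, zero at the start; "wrist_torque": the same for the moment, N m; "finger_gap": finger opening in mm.
Only numpy, scipy, OpenCV 4.12 (cv2) and the standard library are available. Lean on these libraries where they do the work, as an engineer would, in place of code of your own. Each camera call takes 0.05 s, during which the arm holds its last target.

TASK

Load the seal block into the shuttle on the bench track. First press the shuttle's kick-down brake lever down until its rubber foot bears firmly on the strip - feel for it and do not crush the foot - and let go, so that the lever stays down and holds the shuttle; then set the block flat and fully home in the shuttle's nest, with the shuttle still braked; last, flick the lever right up again to its top stop. Do not shift the shuttle along its track, and leave the grease pot where it stands.

Things in the scene. Friction and masses are not known exactly. Their poses are not given: they have to be found in the camera images.
- seal_block_1: Loose machined aluminium test block with a round seal recess in its top, 44 (its x) x 50 (its y) x 18 mm high, about 0.1 kg, lying flat on the table to the left or right of the lever. Origin: centre of its underside; z up.
- grease_pot: Small round screw-top pot, 39 mm across, 32 mm high, a loose bystander on the other side. Origin: centre of its underside. Leave it alone.
- nest_floor (a point): Centre of the nest's floor: top of the shuttle (slab 82 x 90 mm), 36 mm above the table. Four black L-shaped corner posts, 7.5 mm high, 6 mm thick, legs 11 mm, leave a pocket 54 (x) by 48 (y) mm; the block lies in it with its 50 mm side along this x, its 44 mm side along this y (2 mm play a side, either way round). x points away from the lever, y along the track, z up.
- lever_hinge (a point): Point on the lever's hinge axis, midway between two steel ears on the shuttle: 55 mm from nest_floor toward the lever (its -x), 22 mm higher. The ears stand up to 30 mm above the nest floor. Axes as nest_floor: the hinge axis is y; the lever reaches out toward -x.
- pedal_top (a point): Centre of the pedal's top face, 100 mm out from the hinge and 6 mm above the lever's centre line. The steel pedal is a flat pad 40 mm long (82 to 122 mm from the hinge), 28 mm wide (along y), 12 mm thick: push it from above, pinch its two sides from above or hook it from below. Axes turn with it: x toward the hinge, y along the hinge, z out of the top face.
- brake_lever (a joint): Lever angle in rad: 0 = up at its top stop (rising 0.524 rad from hinge to pedal), growing as it is pressed; level at 0.524. Its stiff friction hinge stays wherever it is left. Moving it takes about 9 N at pedal_top, plus 0.6 N per newton on the foot when pressing down. The foot meets the strip somewhere from 0.50 to 0.68. Let go, the hinge holds up to 15 N on the foot.
- brake_foot: Sprung rubber foot (6 N per mm), 20 mm across, under the lever 60 mm from the hinge; tip 35 mm below the lever's centre line. Origin: 20 mm above the tip. It lands on the grey strip along the track's front, whose top is shimmed, anywhere from 15 to 23 mm above the table: feel for it. Braked: 5 N or more on the foot; above 20 N it is spoilt; about 10 N is right.
- shuttle (a joint): Position of the shuttle along the track in m, growing toward nest_floor's +y. It slides easily (about 1 N) when the brake is up.
Mind the look-alikes: they are no part of the job. Of the things that look like the seal_block_1, the largest one is meant.

How it is judged:
By the outcome, as a careful person would: the job done as asked, in the order asked, and still so for the second after the job is handed in, with the robot touching nothing.
It also fails if it takes over 61 s, if anything falls off the work surface, if the arm or the gripper's body presses on something with over 40 N, if the wrist force passes 120 N, or if a joint passes its speed limit or range.

## Working session

There is one attempt and no reset: what is moved stays moved. The work goes in short steps, Python scripts to look and compute and a tool call to move; the robot and the scene stay as the last step left them, time stands still between calls to the robot, and variables do not carry over. Pictures are saved under pics/ and viewed, and the job is handed in when it is done.

Besides the shell and the picture viewer there is one more tool, called after ">>>" by a JSON object that holds its "op" and its "data". apply_moves: Moves the arm, as the interface text tells. Its arguments: {"type":"object","properties":{"moves":{"type":"array","items":{"type":"object","properties":{"tx":{"type":"number"},"ty":{"type":"number"},"tz":{"type":"number"},"rx":{"type":"number"},"ry":{"type":"number"},"rz":{"type":"number"}}}},"jaw":{"type":"number"},"newtons":{"type":"number"}},"required":["moves"]}

```bash
mkdir -p pics
cat > h.py <<'E'
import numpy as np, cv2
from station import sensors, imaging, hand_in, models
from scipy.spatial.transform import Rotation as R
def T_tool():
    s=sensors.sense(); T=np.eye(4); T[:3,:3]=R.from_rotvec(s['tool_rot']).as_matrix(); T[:3,3]=s['ee_pos']; return T
def grab(n):
    T=T_tool(); f=imaging.grab_frame(n)
    f['c2w']=T@f['mount'] if 'mount' in f else np.linalg.inv(f['view'])
    f['K']=np.array([[f['fx'],0,f['cx']],[0,f['fy'],f['cy']],[0,0,1.]]); f['d']=np.array(f['dist'],float)
    return f
def save(f,n,crop=None,k=1):
    im=f['image'][:,:,::-1]
    if crop: im=im[crop[1]:crop[3],crop[0]:crop[2]]
    if k!=1: im=cv2.resize(im,None,fx=k,fy=k,interpolation=cv2.INTER_CUBIC)
    cv2.imwrite('pics/'+n+'.png',im)
def w(f,p): return (f['c2w']@np.append(p,1))[:3]
def cloud(f):
    v,u=np.mgrid[:400,:640]; z=f['range_z']
    q=cv2.undistortPoints(np.stack([u.ravel(),v.ravel()],1).astype(np.float64)[:,None],f['K'],f['d'])[:,0]
    P=np.c_[q*z.ravel()[:,None],z.ravel()]
    W=P@f['c2w'][:3,:3].T+f['c2w'][:3,3]; W[z.ravel()<=0]=np.nan
    return W.reshape(400,640,3)
def proj(f,p):
    c=np.linalg.inv(f['c2w'])
    pc=c[:3,:3]@np.array(p)+c[:3,3]
    return cv2.projectPoints(pc.reshape(1,3),np.zeros(3),np.zeros(3),f['K'],f['d'])[0].ravel()
E
cat > a.py <<'E'
from h import *
np.set_printoptions(precision=1,suppress=True)
print(sensors.sense())
for n in ['top','side']:
    f=grab(n); save(f,n+'0'); np.savez('pics/'+n+'0.npz',**{k:f[k] for k in ['image','range_z','c2w','K','d']})
    for l in ['seal_block_1','grease_pot','nest_floor','lever_hinge','pedal_top','brake_foot']:
        for r in models.look_for(l,n): print(n,l,round(r['score'],2),w(f,r['location']),proj(f,w(f,r['location'])))
E
python3 a.py
```

```text
{'clock': 0.0, 'joints': array([-1.6,  0.3,  1.5, -0. ,  1.3, -0.2]), 'joint_velocities': array([ 0.,  0., -0.,  0.,  0.,  0.]), 'effort': array([ -0. , -40.2, -25.2,   0.1,   0. ,  -0. ]), 'ee_pos': array([ 124.7, -509.7,  238.2]), 'tool_rot': array([-3.1, -0.4, -0. ]), 'ft_force': array([-0.8, -0.2, -0.3]), 'wrist_torque': array([ 0., -0.,  0.]), 'finger_gap': 88.35662501840748}
top seal_block_1 0.9 [456.  226.6  20. ] [256.3 220.8]
top seal_block_1 0.6 [356.2 352.9  14. ] [204.7 261.3]
top seal_block_1 0.47 [389.5  98.6  13.8] [307.4 247.2]
top grease_pot 0.6 [600.2  21.6  38.1] [337.5 163.1]
top grease_pot 0.53 [ 430.9 -231.2   30. ] [440.1 229.2]
top grease_pot 0.32 [454.9 221.4  20.7] [258.4 221.2]
top nest_floor 0.73 [598.7  22.5  32. ] [337.1 164.3]
top lever_hinge 0.56 [599.5  19.1  33. ] [338.5 163.9]
top lever_hinge 0.33 [495.6  13.2 100. ] [342.4 198.4]
top pedal_top 0.91 [494.2  14.8 100.2] [341.7 199. ]
side seal_block_1 0.63 [453.3 217.1  10.2] [297.5 202.6]
side seal_block_1 0.63 [585.5   5.1  38.8] [344.3 225.6]
side seal_block_1 0.62 [392.9  88.2   6.3] [278.3 222.5]
side seal_block_1 0.54 [358.8 347.4   6.8] [270.8 187.8]
side nest_floor 0.7 [581.4   2.8  34.2] [343.  227.4]
side lever_hinge 0.66 [583.6   3.1  36.4] [343.7 226.7]
side pedal_top 0.71 [502.3   3.2  85.9] [315.6 211.8]
```

View pics/top0.png

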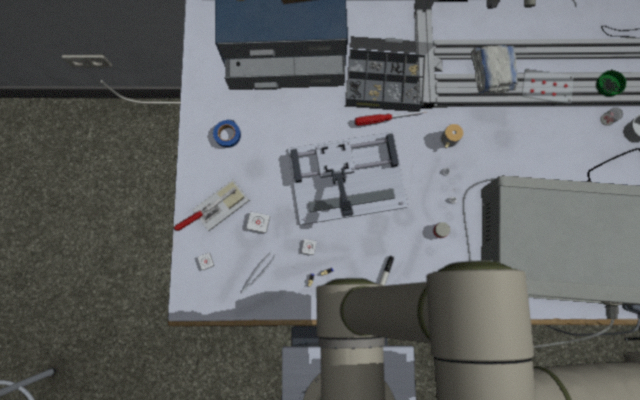

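View pics/side0.png

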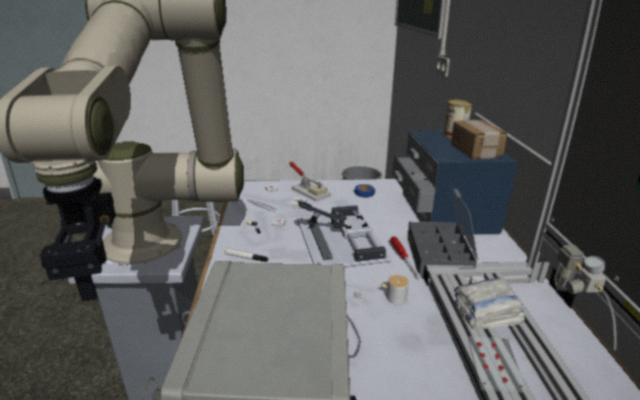

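```bash
cat > b.py <<'E'
import numpy as np,cv2
from h import cloud
np.set_printoptions(precision=1,suppress=True)
f=dict(np.load('pics/top0.npz'))
save=f['image'][120:290,180:460,::-1]
cv2.imwrite('pics/top0c.png',cv2.resize(save,None,fx=2.8,fy=2.8,interpolation=cv2.INTER_CUBIC))
W=cloud(f)
# height map objects
def blob(cx,cy,r,z0,z1):
    m=(np.hypot(W[...,0]-cx,W[...,1]-cy)<r)&(W[...,2]>z0)&(W[...,2]<z1)
    p=W[m][:,:2].astype(np.float32); 
    return len(p),cv2.minAreaRect(p),np.median(W[m][:,2]) 
for c in [(456,226),(356,352),(389,98)]: print(c,blob(*c,50,8,40))
print('pedal',blob(494,14,40,85,125))
print('slab',blob(600,20,80,30,42))
print('posts',blob(600,20,80,40,47))
print('table z',np.nanmedian(W[300:340,300:400,2]))
E
python3 b.py
```

```text
(456, 226) (349, ((454.79534912109375, 224.33645629882812), (50.44932556152344, 44.204566955566406), 78.28829193115234), np.float64(16.13262461747854))
(356, 352) (158, ((357.91015625, 352.54931640625), (35.071128845214844, 30.521970748901367), 23.287200927734375), np.float64(11.435848263750017))
(389, 98) (147, ((392.079345703125, 96.262939453125), (30.678300857543945, 34.37451934814453), 79.11393737792969), np.float64(11.372938227803616))
pedal (229, ((489.866943359375, 8.99549674987793), (69.67489624023438, 27.78099822998047), 8.141199111938477), np.float64(108.241172598503))
slab (1023, ((603.4468383789062, 20.72319793701172), (107.97796630859375, 155.3962860107422), 10.903532028198242), np.float64(35.47145588303897))
posts (112, ((599.3325805664062, 24.569257736206055), (100.75652313232422, 77.60401153564453), 11.289395332336426), np.float64(41.98875282483493))
table z 283.5047488137403
```

View pics/top0c.png

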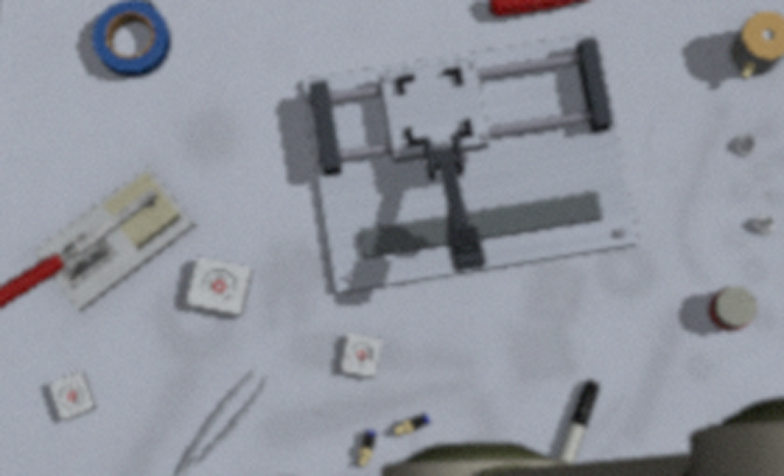

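```bash
cat > c.py <<'E'
import numpy as np,cv2
from h import *
np.set_printoptions(precision=1,suppress=True)
for n in ['top','side']:
    f=dict(np.load(f'pics/{n}0.npz')); W=cloud(f)
    print(n)
    for x in range(100,800,100):
        row=[]
        for y in range(-600,500,100):
            m=(abs(W[...,0]-x)<50)&(abs(W[...,1]-y)<50)
            row.append(int(np.nanmax(W[m][:,2])) if m.any() else -1)
        print(x,row)
T=T_tool(); print(T)
f=grab('wrist'); print(f['mount'],f['K'])
E
python3 c.py
```

```text
top
100 [-1, -27, -748, 622, 668, 668, 268, 246, 5, -741, -743]
200 [115, 3, 565, 617, 676, 680, 514, 257, 6, 6, 6]
300 [157, 157, 155, 152, 675, 680, 510, 259, 12, 17, 18]
400 [153, 153, 154, 152, 38, 18, 7, 16, 24, 18, 88]
500 [156, 156, 155, 153, 11, 24, 122, 24, 23, 61, 79]
600 [50, 6, 7, 31, 6, 44, 71, 46, 6, 36, 5]
700 [5, 6, 6, 57, 51, 43, 40, 35, 6, 28, 7]
side
100 [510, 543, 587, 627, 640, 260, 285, 13, 0, -1, -1]
200 [508, 544, 578, 616, 637, 564, 310, 1, 1, 0, -1]
300 [153, 153, 153, 151, 635, 634, 384, 248, 11, 13, 13]
400 [149, 149, 149, 149, -1, 17, 1, 15, 19, 15, 85]
500 [153, 153, 153, 150, -1, 21, 119, 20, 19, 56, 77]
600 [1, 21, 14, 29, 1, 40, 70, 43, 2, 30, 2]
700 [1, 2, 1, 51, 14, 39, 43, 33, 2, 24, 2]
[[   1.     0.2    0.   124.7]
 [   0.2   -1.    -0.  -510. ]
 [  -0.     0.    -1.   238.7]
 [   0.     0.     0.     1. ]]
[[   0.    -1.    -0.3   77.4]
 [   1.     0.    -0.    -0.7]
 [   0.    -0.3    1.  -145. ]
 [   0.     0.     0.     1. ]] [[278.6   0.  317.2]
 [  0.  278.6 200.8]
 [  0.    0.    1. ]]
```

Three look-alikes appear in the top view. They are at px (256,221), measuring 50x44 mm, and at (205,261) and (307,247), both about 34x31 mm. The enlarged crop confirms the one at (256,221) is clearly the largest, so that is seal_block_1. The shuttle is at about (335,158), with the pedal at (345,205) and its lever up. The grease pot is at (440,229), on the right. Next I'll move the wrist camera over the shuttle.

```bash
cat >> h.py <<'E'
def rel(xyz,head,pitch=0.0):
    """tool-frame shift (m) and turn for a world target; head = heading of tool x (deg), tool z down"""
    T=T_tool(); h=np.deg2rad(head)
    X=np.array([np.cos(h),np.sin(h),0]); Z=np.array([0,0,-1.]); Y=np.cross(Z,X)
    Rt=np.stack([X,Y,Z],1)
    d=T[:3,:3].T@(np.array(xyz)-T[:3,3])/1000; r=R.from_matrix(T[:3,:3].T@Rt).as_rotvec()
    print('shift',np.round(d,4),'turn',np.round(r,4),'len mm',round(np.linalg.norm(d)*1000,1))
def st():
    s=sensors.sense(); T=T_tool(); x=T[:3,0]
    print('t',round(s['clock'],2),'ee',np.round(s['ee_pos'],1),'head',round(np.degrees(np.arctan2(x[1],x[0])),2),'zax',np.round(T[:3,2],4),'F',np.round(s['ft_force'],1),'gap',round(s['finger_gap'],1),'q',np.round(s['joints'],2))
E
python3 -c "
from h import *
st(); rel((480,12,230),10)"
```

```text
t 0.75 ee [ 124.7 -510.   238.7] head 13.74 zax [ 0.  0. -1.] F [-0.4  0.2  0.1] gap 88.5 q [-1.55  0.31  1.5   0.    1.33 -0.22]
shift [ 0.4691 -0.4226  0.0087] turn [-0.     -0.      0.0653] len mm 631.5
```

>>> {"op": "apply_moves", "data": {"moves": [{"tx": 0.031,"ty": -0.028,"tz": 0.001},{"tx": 0.062,"ty": -0.056,"tz": 0.001,"rz": 0.01},{"tx": 0.093,"ty": -0.084,"tz": 0.002,"rz": 0.015},{"tx": 0.124,"ty": -0.112,"tz": 0.002,"rz": 0.02},{"tx": 0.154,"ty": -0.139,"tz": 0.003,"rz": 0.02}]}}

```text
invalid input at $.moves[0]: expected keys tx, ty, tz, rx, ry, rz
```

```bash
python3 -c "
from h import *
st(); rel((480,12,230),10)"
```

```text
t 0.75 ee [ 124.7 -510.   238.7] head 13.74 zax [ 0.  0. -1.] F [-0.4  0.2  0.1] gap 88.5 q [-1.55  0.31  1.5   0.    1.33 -0.22]
shift [ 0.4691 -0.4226  0.0087] turn [-0.     -0.      0.0653] len mm 631.5
```

>>> {"op": "apply_moves", "data": {"moves": [{"tx": 0.031,"ty": -0.028,"tz": 0.001,"rx": 0,"ry": 0,"rz": 0},{"tx": 0.062,"ty": -0.056,"tz": 0.001,"rx": 0,"ry": 0,"rz": 0.01},{"tx": 0.093,"ty": -0.084,"tz": 0.002,"rx": 0,"ry": 0,"rz": 0.015},{"tx": 0.124,"ty": -0.112,"tz": 0.002,"rx": 0,"ry": 0,"rz": 0.02},{"tx": 0.154,"ty": -0.139,"tz": 0.003,"rx": 0,"ry": 0,"rz": 0.02}]}}

```text
clock: 1.17
ee_pos: [241.9, -336.6, 235.8]
tool_rot: [3.122, 0.343, 0.0]
ft_force: [0.5, -0.3, -0.3]
finger_gap: 88.6
```

```bash
python3 -c "
from h import *
st(); rel((480,12,230),10)"
```

```text
t 1.17 ee [ 241.9 -336.6  235.8] head 12.54 zax [ 3.e-04 -4.e-04 -1.e+00] F [ 0.5 -0.3 -0.3] gap 88.6 q [-1.23  0.07  1.8   0.    1.27  0.12]
shift [ 0.3081 -0.2886  0.0058] turn [ 0.0005 -0.0002  0.0444] len mm 422.2
```

>>> {"op": "apply_moves", "data": {"moves": [{"tx": 0.03,"ty": -0.028,"tz": 0.0006,"rx": 0,"ry": 0,"rz": 0.01},{"tx": 0.06,"ty": -0.056,"tz": 0.001,"rx": 0,"ry": 0,"rz": 0.02},{"tx": 0.09,"ty": -0.084,"tz": 0.002,"rx": 0,"ry": 0,"rz": 0.03},{"tx": 0.12,"ty": -0.112,"tz": 0.002,"rx": 0,"ry": 0,"rz": 0.04},{"tx": 0.15,"ty": -0.14,"tz": 0.003,"rx": 0,"ry": 0,"rz": 0.044}]}}

```text
clock: 1.58
ee_pos: [357.8, -167.2, 233.1]
tool_rot: [3.129, 0.274, 0.001]
ft_force: [-0.0, 0.2, 1.2]
finger_gap: 87.8
```

```bash
python3 -c "
from h import *
st(); rel((480,12,230),10)"
```

```text
t 1.58 ee [ 357.8 -167.2  233.1] head 10.02 zax [ 9.e-04 -8.e-04 -1.e+00] F [-0.   0.2  1.2] gap 87.8 q [-0.74  0.02  1.86  0.    1.26  0.66]
shift [ 0.1515 -0.1553  0.0031] turn [ 0.0009 -0.0007  0.0004] len mm 216.9
```

>>> {"op": "apply_moves", "data": {"moves": [{"tx": 0.03,"ty": -0.03,"tz": 0.0006,"rx": 0,"ry": 0,"rz": 0},{"tx": 0.06,"ty": -0.06,"tz": 0.001,"rx": 0,"ry": 0,"rz": 0},{"tx": 0.09,"ty": -0.09,"tz": 0.002,"rx": 0,"ry": 0,"rz": 0},{"tx": 0.12,"ty": -0.12,"tz": 0.003,"rx": 0,"ry": 0,"rz": 0},{"tx": 0.15,"ty": -0.15,"tz": 0.003,"rx": 0,"ry": 0,"rz": 0}], "jaw": 255}}

```text
clock: 2.0
ee_pos: [477.2, 3.9, 229.7]
tool_rot: [3.129, 0.276, 0.0]
ft_force: [0.9, -1.1, 0.4]
finger_gap: 56.7
```

```bash
cat > d.py <<'E'
import sys
from h import *
np.set_printoptions(precision=1,suppress=True)
n=sys.argv[1]; st()
f=grab('wrist'); save(f,n); np.savez('pics/'+n+'.npz',**{k:f[k] for k in ['image','range_z','c2w','K','d']})
for l in sys.argv[2:]:
    for r in models.look_for(l,'wrist')[:3]: print(l,round(r['score'],2),w(f,r['location']),proj(f,w(f,r['location'])))
E
python3 d.py w1 nest_floor pedal_top lever_hinge; python3 -c "
import cv2;i=cv2.imread('pics/w1.png');cv2.imwrite('pics/w1.png',cv2.resize(i,(800,500),interpolation=cv2.INTER_CUBIC))"
```

```text
t 2.0 ee [477.2   3.9 229.7] head 10.09 zax [ 0. -0. -1.] F [ 0.9 -1.1  0.4] gap 56.7 q [-0.2  0.2  1.6 -0.   1.3  1.2]
nest_floor 0.57 [597.4  18.9  35.6] [323.5  74.6]
pedal_top 0.91 [493.1  12.8  98.4] [312.1 176.5]
lever_hinge 0.61 [596.8  21.9  34.2] [320.8  74.8]
```

View pics/w1.png

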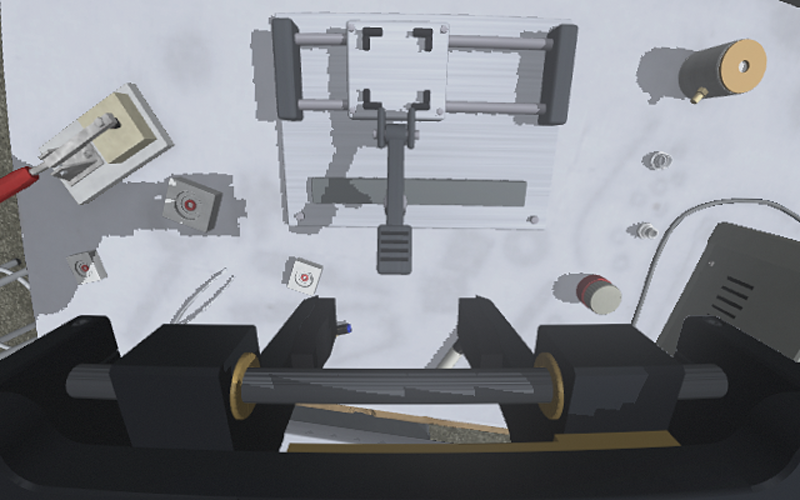

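The shuttle, with its four black posts, is at around (397,68) in this 800x500 picture. The hinge is at (397,130), the pedal at (394,250), the block at (190,204) and the pot at (600,293). Next I'll measure the shuttle's heading, the nest, the pedal and the block.

```bash
cat > e.py <<'E'
import sys
from h import *
np.set_printoptions(precision=1,suppress=True)
f=dict(np.load('pics/'+sys.argv[1]+'.npz')); W=cloud(f); G=cv2.cvtColor(f['image'],cv2.COLOR_RGB2GRAY)
zp=float(sys.argv[2]) if len(sys.argv)>2 else 0
def onplane(uv,z):
    q=cv2.undistortPoints(np.float64(uv).reshape(-1,1,2),f['K'],f['d'])[:,0]
    d=np.c_[q,np.ones(len(q))]@f['c2w'][:3,:3].T; o=f['c2w'][:3,3]
    return o+d*((z-o[2])/d[:,2:])
# slab
m=(np.hypot(W[...,0]-600,W[...,1]-20)<75)&(abs(W[...,2]-36)<4)&(G>150)
m=m.astype(np.uint8); n,L,s,c=cv2.connectedComponentsWithStats(m); k=1+np.argmax(s[1:,4])
v,u=np.nonzero(L==k); P=onplane(np.c_[u,v],36); print('slab',len(P),'z',np.median(W[L==k][:,2]),cv2.minAreaRect(P[:,:2].astype(np.float32)))
# posts
m=((np.hypot(W[...,0]-599,W[...,1]-21)<52)&(G<70)&(W[...,2]<60)&(W[...,2]>30)).astype(np.uint8)
n,L,s,c=cv2.connectedComponentsWithStats(m)
pts=[]
for k in range(1,n):
    if s[k,4]>20:
        v,u=np.nonzero(L==k); P=onplane(np.c_[u,v],43.5); print('post',s[k,4],P.mean(0),'z',np.nanmedian(W[L==k][:,2])); pts.append(P)
A=np.concatenate(pts); print('posts rect',cv2.minAreaRect(A[:,:2].astype(np.float32)))
# pedal
m=(np.hypot(W[...,0]-493,W[...,1]-10)<60)&(W[...,2]>85)&(W[...,2]<130)
P=W[m]; print('pedal/lever',cv2.minAreaRect(P[:,:2].astype(np.float32)),P[:,2].max())
m2=m&(W[...,2]>100); P=W[m2]; print('pedal',cv2.minAreaRect(P[:,:2].astype(np.float32)),P[:,2].max())
m=(np.hypot(W[...,0]-535,W[...,1]-12)<30)&(W[...,2]>60)&(W[...,2]<90); P=W[m]; print('hinge rgn',P.mean(0),P.max(0))
# block
m=(np.hypot(W[...,0]-455,W[...,1]-224)<45)&(W[...,2]>13); m=m.astype(np.uint8); v,u=np.nonzero(m); P=onplane(np.c_[u,v],18)
print('block',np.median(W[m>0][:,2]),cv2.minAreaRect(P[:,:2].astype(np.float32)))
t=W[(abs(W[...,0]-430)<20)&(abs(W[...,1]-150)<20)]; print('table',np.median(t[:,2]))
E
python3 e.py w1; python3 -c "
import cv2,numpy as np
i=np.load('pics/w1.npz')['image'][:,:,::-1];cv2.imwrite('pics/w1c.png',cv2.resize(i[0:225,210:470],None,fx=2.6,fy=2.6,interpolation=cv2.INTER_CUBIC))"
```

```text
slab 4854 z 35.01277891516111 ((615.3989868164062, 28.736465454101562), (79.7120132446289, 87.66143035888672), 8.881795883178711)
post 43 [645.4  12.8  43.5] z 42.200063428753595
post 25 [638.9  51.1  43.5] z 42.459378411696264
post 37 [629.4  57.9  43.5] z 41.79307951524544
post 98 [584.3  48.6  43.5] z 42.560351480204815
post 75 [592.    1.6  43.5] z 42.4317416317877
posts rect ((614.0855712890625, 28.807079315185547), (64.95484924316406, 57.49552536010742), 8.844545364379883)
pedal/lever ((486.34844970703125, 8.130154609680176), (67.2780532836914, 27.303756713867188), 9.853776931762695) 120.21009833445544
pedal ((473.47418212890625, 5.893935203552246), (41.14396286010742, 27.303756713867188), 9.853775024414062) 120.21009833445544
hinge rgn [539.6  16.1  73.7] [564.8  34.9  90. ]
block 16.698964439174205 ((455.6880187988281, 222.1200714111328), (51.85569381713867, 45.6212272644043), 77.70806884765625)
table -1.8237737672550907
```

View pics/w1c.png

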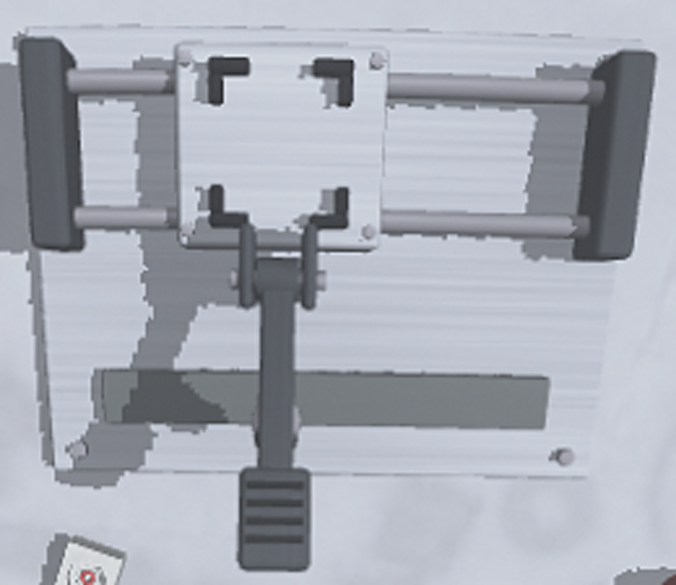

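```bash
python3 -c "
from h import *
st(); rel((478,7.0,128),8.9)"
```

```text
t 2.2 ee [476.4   2.4 229.5] head 10.2 zax [-6.e-04 -1.e-04 -1.e+00] F [-0.7 -0.3  0.8] gap 41.2 q [-0.24  0.21  1.65 -0.    1.28  1.15]
shift [ 0.0025 -0.0043  0.1015] turn [-0.      0.0006  0.0227] len mm 101.6
```

>>> {"op": "apply_moves", "data": {"moves": [{"tx": 0.002,"ty": -0.004,"tz": 0.03,"rx": 0,"ry": 0,"rz": 0.022},{"tx": 0.0025,"ty": -0.0043,"tz": 0.06,"rx": 0,"ry": 0,"rz": 0.022},{"tx": 0.0025,"ty": -0.0043,"tz": 0.085,"rx": 0,"ry": 0,"rz": 0.022},{"tx": 0.0025,"ty": -0.0043,"tz": 0.1,"rx": 0,"ry": 0,"rz": 0.022},{"tx": 0.0025,"ty": -0.0043,"tz": 0.1,"rx": 0,"ry": 0,"rz": 0.022}], "jaw": 255}}

```text
clock: 2.62
ee_pos: [476.1, 5.4, 127.3]
tool_rot: [-3.131, -0.238, 0.008]
ft_force: [0.1, 0.8, -0.2]
finger_gap: 7.6
```

```bash
python3 -c "
from h import *
st(); f=grab('wrist'); save(f,'w2')
for a in np.arange(.524,-.2,-.06): print(round(.524-a,3), np.round(np.array([560,20])+(-100*np.cos(a)+6*np.sin(a))*np.array([.988,.154]),1), round(58+100*np.sin(a)+6*np.cos(a),1))"
```

```text
t 2.62 ee [476.1   5.4 127.3] head 8.69 zax [-0.0053  0.0011 -1.    ] F [ 0.1  0.8 -0.2] gap 7.6 q [-0.24  0.34  1.78 -0.    1.03  1.18]
0.0 [477.4   7.1] 113.2
0.06 [474.3   6.6] 108.1
0.12 [471.5   6.2] 102.8
0.18 [469.    5.8] 97.4
0.24 [466.8   5.5] 91.8
0.3 [465.    5.2] 86.1
0.36 [463.5   5. ] 80.2
0.42 [462.3   4.8] 74.3
0.48 [461.6   4.7] 68.4
0.54 [461.1   4.6] 62.4
0.6 [461.    4.6] 56.4
0.66 [461.3   4.6] 50.4
0.72 [461.9   4.7] 44.4
```

View pics/w2.png

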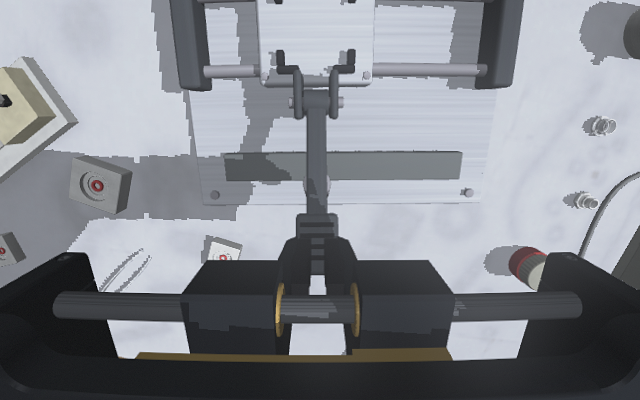

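>>> {"op": "apply_moves", "data": {"moves": [{"tx": 0,"ty": -0.001,"tz": 0.006,"rx": 0,"ry": 0,"rz": 0},{"tx": -0.0015,"ty": -0.0015,"tz": 0.012,"rx": 0,"ry": 0,"rz": 0},{"tx": -0.004,"ty": -0.0015,"tz": 0.018,"rx": 0,"ry": 0,"rz": 0},{"tx": -0.0065,"ty": -0.0015,"tz": 0.024,"rx": 0,"ry": 0,"rz": 0},{"tx": -0.009,"ty": -0.0015,"tz": 0.03,"rx": 0,"ry": 0,"rz": 0}]}}

```text
clock: 3.08
ee_pos: [469.2, 6.1, 100.5]
tool_rot: [3.131, 0.241, 0.003]
ft_force: [-3.3, -1.7, 9.0]
finger_gap: 0.7
```

```bash
python3 -c "
from h import *
st()"
```

```text
t 3.08 ee [469.2   6.1 100.5] head 8.82 zax [ 0.0018 -0.001  -1.    ] F [-3.3 -1.7  9. ] gap 0.7 q [-0.24  0.36  1.84 -0.    0.95  1.18]
```

>>> {"op": "apply_moves", "data": {"moves": [{"tx": -0.002,"ty": 0,"tz": 0.005,"rx": 0,"ry": 0,"rz": 0},{"tx": -0.0035,"ty": 0,"tz": 0.01,"rx": 0,"ry": 0,"rz": 0},{"tx": -0.005,"ty": 0,"tz": 0.015,"rx": 0,"ry": 0,"rz": 0},{"tx": -0.006,"ty": 0,"tz": 0.02,"rx": 0,"ry": 0,"rz": 0},{"tx": -0.007,"ty": 0,"tz": 0.023,"rx": 0,"ry": 0,"rz": 0}]}}

```text
clock: 3.5
ee_pos: [462.1, 5.1, 77.2]
tool_rot: [3.132, 0.241, 0.002]
ft_force: [-0.2, 0.3, 8.7]
finger_gap: 0.3
```

>>> {"op": "apply_moves", "data": {"moves": [{"tx": -0.0005,"ty": 0,"tz": 0.0015,"rx": 0,"ry": 0,"rz": 0},{"tx": -0.0005,"ty": 0,"tz": 0.003,"rx": 0,"ry": 0,"rz": 0}]}}

```text
clock: 3.67
ee_pos: [461.7, 5.1, 74.4]
tool_rot: [3.132, 0.241, 0.002]
ft_force: [-3.0, 0.0, 8.0]
finger_gap: 0.4
```

>>> {"op": "apply_moves", "data": {"moves": [{"tx": 0,"ty": 0,"tz": 0.001,"rx": 0,"ry": 0,"rz": 0},{"tx": 0,"ty": 0,"tz": 0.002,"rx": 0,"ry": 0,"rz": 0}]}}

```text
clock: 3.83
ee_pos: [461.5, 5.1, 72.4]
tool_rot: [3.132, 0.242, 0.001]
ft_force: [-2.5, -0.8, 8.3]
finger_gap: 0.6
```

>>> {"op": "apply_moves", "data": {"moves": [{"tx": 0,"ty": 0,"tz": 0.0015,"rx": 0,"ry": 0,"rz": 0},{"tx": 0,"ty": 0,"tz": 0.003,"rx": 0,"ry": 0,"rz": 0}]}}

```text
clock: 4.0
ee_pos: [461.1, 5.1, 69.3]
tool_rot: [3.132, 0.242, -0.001]
ft_force: [-6.1, -1.5, 8.4]
finger_gap: 0.9
```

>>> {"op": "apply_moves", "data": {"moves": [{"tx": 0,"ty": 0,"tz": 0.001,"rx": 0,"ry": 0,"rz": 0},{"tx": 0,"ty": 0,"tz": 0.002,"rx": 0,"ry": 0,"rz": 0}]}}

```text
clock: 4.17
ee_pos: [460.9, 5.1, 67.1]
tool_rot: [3.132, 0.242, -0.002]
ft_force: [-5.6, -0.8, 7.7]
finger_gap: 0.2
```

>>> {"op": "apply_moves", "data": {"moves": [{"tx": 0,"ty": 0,"tz": 0.001,"rx": 0,"ry": 0,"rz": 0},{"tx": 0,"ty": 0,"tz": 0.002,"rx": 0,"ry": 0,"rz": 0}]}}

```text
clock: 4.33
ee_pos: [460.8, 5.2, 65.1]
tool_rot: [3.132, 0.242, -0.002]
ft_force: [-6.4, -1.0, 7.6]
finger_gap: 0.4
```

>>> {"op": "apply_moves", "data": {"moves": [{"tx": -0.0005,"ty": 0,"tz": 0.001,"rx": 0,"ry": 0,"rz": 0},{"tx": -0.001,"ty": 0,"tz": 0.002,"rx": 0,"ry": 0,"rz": 0}]}}

```text
clock: 4.5
ee_pos: [460.6, 5.0, 63.4]
tool_rot: [3.132, 0.241, 0.001]
ft_force: [-2.1, 0.5, 9.2]
finger_gap: 0.3
```

>>> {"op": "apply_moves", "data": {"moves": [{"tx": 0,"ty": 0,"tz": 0.001,"rx": 0,"ry": 0,"rz": 0},{"tx": 0,"ty": 0,"tz": 0.002,"rx": 0,"ry": 0,"rz": 0}]}}

```text
clock: 4.67
ee_pos: [460.5, 5.0, 61.5]
tool_rot: [3.132, 0.242, 0.001]
ft_force: [-4.5, -0.4, 9.0]
finger_gap: 0.5
```

>>> {"op": "apply_moves", "data": {"moves": [{"tx": 0,"ty": 0,"tz": 0.001,"rx": 0,"ry": 0,"rz": 0},{"tx": 0,"ty": 0,"tz": 0.002,"rx": 0,"ry": 0,"rz": 0}]}}

```text
clock: 4.83
ee_pos: [460.5, 5.0, 59.4]
tool_rot: [3.132, 0.242, 0.001]
ft_force: [-3.9, -0.7, 9.5]
finger_gap: 0.4
```

>>> {"op": "apply_moves", "data": {"moves": [{"tx": 0,"ty": 0,"tz": 0.001,"rx": 0,"ry": 0,"rz": 0},{"tx": 0,"ty": 0,"tz": 0.001,"rx": 0,"ry": 0,"rz": 0}]}}

```text
clock: 5.0
ee_pos: [460.5, 5.0, 58.4]
tool_rot: [3.132, 0.242, 0.001]
ft_force: [-3.9, -0.3, 6.4]
finger_gap: 0.1
```

>>> {"op": "apply_moves", "data": {"moves": [{"tx": 0,"ty": 0,"tz": 0.001,"rx": 0,"ry": 0,"rz": 0},{"tx": 0,"ty": 0,"tz": 0.001,"rx": 0,"ry": 0,"rz": 0}]}}

```text
clock: 5.17
ee_pos: [460.5, 5.0, 57.5]
tool_rot: [3.132, 0.242, 0.001]
ft_force: [-4.0, -0.6, 9.2]
finger_gap: 0.4
```

>>> {"op": "apply_moves", "data": {"moves": [{"tx": 0,"ty": 0,"tz": 0.001,"rx": 0,"ry": 0,"rz": 0},{"tx": 0,"ty": 0,"tz": 0.001,"rx": 0,"ry": 0,"rz": 0}]}}

```text
clock: 5.33
ee_pos: [460.6, 5.0, 56.6]
tool_rot: [3.132, 0.242, 0.001]
ft_force: [-3.6, 0.3, 10.3]
finger_gap: 0.4
```

>>> {"op": "apply_moves", "data": {"moves": [{"tx": 0,"ty": 0,"tz": 0.0005,"rx": 0,"ry": 0,"rz": 0},{"tx": 0,"ty": 0,"tz": 0.001,"rx": 0,"ry": 0,"rz": 0}]}}

```text
clock: 5.5
ee_pos: [460.6, 5.0, 55.8]
tool_rot: [3.132, 0.242, 0.001]
ft_force: [-6.4, -0.3, 15.4]
finger_gap: 0.4
```

>>> {"op": "apply_moves", "data": {"moves": [{"tx": 0,"ty": 0,"tz": 0.0005,"rx": 0,"ry": 0,"rz": 0},{"tx": 0,"ty": 0,"tz": 0.001,"rx": 0,"ry": 0,"rz": 0}]}}

```text
clock: 5.67
ee_pos: [460.6, 5.0, 55.0]
tool_rot: [3.132, 0.242, 0.001]
ft_force: [-6.6, 0.2, 17.1]
finger_gap: 0.2
```

>>> {"op": "apply_moves", "data": {"moves": [{"tx": 0,"ty": 0,"tz": 0.0005,"rx": 0,"ry": 0,"rz": 0},{"tx": 0,"ty": 0,"tz": 0.001,"rx": 0,"ry": 0,"rz": 0}]}}

```text
clock: 5.83
ee_pos: [460.6, 5.0, 54.1]
tool_rot: [3.132, 0.242, 0.002]
ft_force: [-7.0, 0.0, 18.4]
finger_gap: 0.2
```

The foot met the strip at about z = 58. The pedal force rose from about 9 to 18 N, which puts about 10–13 N on the foot. I'll let go straight up.

>>> {"op": "apply_moves", "data": {"moves": [{"tx": 0,"ty": 0,"tz": -0.01,"rx": 0,"ry": 0,"rz": 0},{"tx": 0,"ty": 0,"tz": -0.03,"rx": 0,"ry": 0,"rz": 0},{"tx": 0,"ty": 0,"tz": -0.06,"rx": 0,"ry": 0,"rz": 0},{"tx": 0,"ty": 0,"tz": -0.09,"rx": 0,"ry": 0,"rz": 0},{"tx": 0,"ty": 0,"tz": -0.12,"rx": 0,"ry": 0,"rz": 0}], "jaw": 60}}

```text
clock: 6.25
ee_pos: [460.2, 5.2, 174.3]
tool_rot: [3.132, 0.241, 0.0]
ft_force: [0.5, -0.5, 0.2]
finger_gap: 31.8
```

```bash
python3 d.py w3; python3 e.py w3; python3 -c "
from h import *
rel((455.5,223,150),78)"
```

```text
t 6.25 ee [460.2   5.2 174.3] head 8.81 zax [ 0. -0. -1.] F [ 0.5 -0.5  0.2] gap 31.8 q [-0.2  0.2  1.8 -0.   1.1  1.2]
slab 5524 z 35.01804691967476 ((604.9773559570312, 27.257057189941406), (60.272705078125, 87.62590026855469), 8.660834312438965)
post 27 [626.2  58.4  43.5] z 41.26807948959231
post 24 [634.6   6.4  43.5] z 41.524297645583346
post 184 [584.1  49.2  43.5] z 42.286066401428485
post 130 [592.2   0.7  43.5] z 42.26326039223059
posts rect ((606.5984497070312, 28.222057342529297), (51.03937911987305, 58.55553436279297), 8.800247192382812)
shift [ 0.0262 -0.2169  0.0291] turn [ 0.0086 -0.0055 -1.2073] len mm 220.4Traceback (most recent call last):
  File "e.py", line 24, in <module>
    P=W[m]; print('pedal/lever',cv2.minAreaRect(P[:,:2].astype(np.float32)),P[:,2].max())
                                                                            ~~~~~~~~~~^^
    return umr_maximum(a, axis, None, out, keepdims, initial, where)
ValueError: zero-size array to reduction operation maximum which has no identity
```

View pics/w3.png

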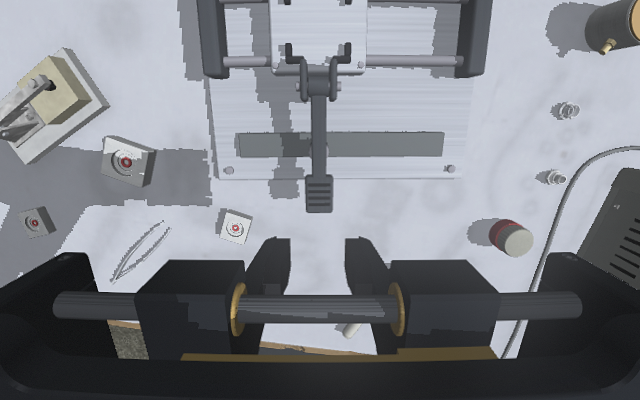

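The lever stays down, with the pedal now level at (318,193), and the shuttle hasn't moved. I'll go to the block at (128,160).

>>> {"op": "apply_moves", "data": {"moves": [{"tx": 0.003,"ty": -0.025,"tz": 0.0,"rx": 0,"ry": 0,"rz": -0.12},{"tx": 0.006,"ty": -0.05,"tz": 0.0,"rx": 0,"ry": 0,"rz": -0.24},{"tx": 0.009,"ty": -0.075,"tz": 0.0,"rx": 0,"ry": 0,"rz": -0.36},{"tx": 0.012,"ty": -0.1,"tz": 0.005,"rx": 0,"ry": 0,"rz": -0.48},{"tx": 0.015,"ty": -0.125,"tz": 0.01,"rx": 0,"ry": 0,"rz": -0.6}]}}

```text
clock: 6.72
ee_pos: [456.1, 132.1, 162.8]
tool_rot: [2.917, 1.164, 0.002]
ft_force: [0.9, -0.8, -0.0]
finger_gap: 67.4
```

```bash
python3 -c "
from h import *
st();rel((455.5,223,140),78)"
```

```text
t 6.72 ee [456.1 132.1 162.8] head 43.52 zax [ 0.0014  0.     -1.    ] F [ 0.9 -0.8 -0. ] gap 67.4 q [ 0.03  0.28  1.75 -0.    1.11  0.85]
shift [ 0.0621 -0.0664  0.0228] turn [ 0.0012 -0.0007 -0.6018] len mm 93.7
```

>>> {"op": "apply_moves", "data": {"moves": [{"tx": 0.012,"ty": -0.014,"tz": 0.005,"rx": 0,"ry": 0,"rz": -0.12},{"tx": 0.025,"ty": -0.028,"tz": 0.01,"rx": 0,"ry": 0,"rz": -0.24},{"tx": 0.038,"ty": -0.042,"tz": 0.015,"rx": 0,"ry": 0,"rz": -0.36},{"tx": 0.05,"ty": -0.056,"tz": 0.02,"rx": 0,"ry": 0,"rz": -0.48},{"tx": 0.062,"ty": -0.066,"tz": 0.023,"rx": 0,"ry": 0,"rz": -0.6}]}}

```text
clock: 7.13
ee_pos: [455.7, 222.7, 139.2]
tool_rot: [-2.442, -1.976, 0.0]
ft_force: [-0.6, 0.1, -0.4]
finger_gap: 67.6
```

>>> {"op": "apply_moves", "data": {"moves": [{"tx": 0,"ty": 0,"tz": 0,"rx": 0,"ry": 0,"rz": 0}]}}

```text
clock: 7.22
ee_pos: [455.9, 223.3, 139.1]
tool_rot: [-2.442, -1.976, 0.0]
ft_force: [1.0, 0.5, -0.5]
finger_gap: 67.7
```

```bash
cat > g.py <<'E'
import sys
from h import *
np.set_printoptions(precision=1,suppress=True)
n=sys.argv[1]; st(); f=grab('wrist'); save(f,n); np.savez('pics/'+n+'.npz',**{k:f[k] for k in ['image','range_z','c2w','K','d']})
W=cloud(f)
b=models.regions_of('seal_block_1','wrist')
for r in b: print(r['score'],np.nanmean(W[r['mask']],0),r['mask'].sum())
m=((np.hypot(W[...,0]-455,W[...,1]-224)<45)&(abs(W[...,2]-17)<4)).astype(np.uint8); v,u=np.nonzero(m)
print('block',np.median(W[m>0][:,2]),cv2.minAreaRect(W[m>0][:,:2].astype(np.float32)))
save(f,n)
E
python3 g.py w4
```

```text
t 7.22 ee [455.9 223.3 139.1] head 77.96 zax [-0.  0. -1.] F [ 1.   0.5 -0.5] gap 67.7 q [0.2 0.4 1.7 0.  1.1 0.4]
0.75 [359.  352.6   9.7] 1533
block 16.65733041403135 ((455.113525390625, 224.3769073486328), (50.39080047607422, 43.99161148071289), 78.2730941772461)
```

View pics/w4.png

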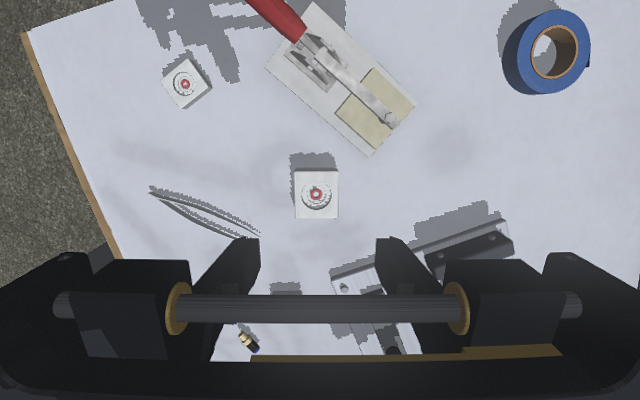

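The block at px (316,195) sits centred between the fingers, with fitted pose (455.1, 224.4) and heading 78.3°. I'll descend.

```bash
python3 -c "
from h import *
st();rel((455.1,224.5,3),78.3)"
```

```text
t 7.32 ee [456.1 221.4 139.6] head 77.43 zax [ 0.e+00 -2.e-04 -1.e+00] F [ 0.5 -0.   0.1] gap 67.2 q [ 0.22  0.38  1.69 -0.    1.08  0.44]
shift [ 0.0028 -0.0017  0.1366] turn [ 0.0001  0.0002 -0.0152] len mm 136.7
```

>>> {"op": "apply_moves", "data": {"moves": [{"tx": 0,"ty": 0,"tz": 0.03,"rx": 0,"ry": 0,"rz": 0},{"tx": 0,"ty": 0,"tz": 0.06,"rx": 0,"ry": 0,"rz": 0},{"tx": 0,"ty": 0,"tz": 0.075,"rx": 0,"ry": 0,"rz": 0},{"tx": 0,"ty": 0,"tz": 0.08,"rx": 0,"ry": 0,"rz": 0},{"tx": 0,"ty": 0,"tz": 0.08,"rx": 0,"ry": 0,"rz": 0}]}}

```text
clock: 7.73
ee_pos: [456.1, 220.7, 59.2]
tool_rot: [-2.451, -1.964, 0.002]
ft_force: [0.4, 0.5, -0.2]
finger_gap: 67.2
```

```bash
python3 -c "
from h import *
st();rel((455.1,224.5,3),78.3)"
```

```text
t 7.73 ee [456.1 220.7  59.2] head 77.4 zax [-1.5e-03 -5.0e-04 -1.0e+00] F [ 0.4  0.5 -0.2] gap 67.2 q [ 0.22  0.5   1.75 -0.    0.89  0.44]
shift [ 0.0036 -0.0017  0.0562] turn [-0.0014  0.0008 -0.0157] len mm 56.4
```

```bash
python3 g.py w5;  python3 -c "
from h import *
st();rel((455.1,224.5,3),78.3)"
```

```text
t 7.73 ee [456.1 220.7  59.2] head 77.4 zax [-0. -0. -1.] F [ 0.4  0.5 -0.2] gap 67.2 q [ 0.2  0.5  1.8 -0.   0.9  0.4]
0.81 [455.5 226.8  14.8] 4230
0.79 [359.2 352.5   9.6] 3124
0.73 [399.1 116.9  14.8] 650
block 16.67573832028458 ((454.96771240234375, 224.42703247070312), (50.44588088989258, 44.0589714050293), 78.49005889892578)
t 7.83 ee [457.  221.2  60.9] head 77.46 zax [ 1.7e-03  4.0e-04 -1.0e+00] F [ 0.1 -0.4  0.2] gap 67.2 q [ 0.22  0.49  1.75 -0.    0.89  0.44]
shift [ 0.0027 -0.0027  0.0579] turn [ 0.0016 -0.0007 -0.0146] len mm 58.0
```

View pics/w5.png

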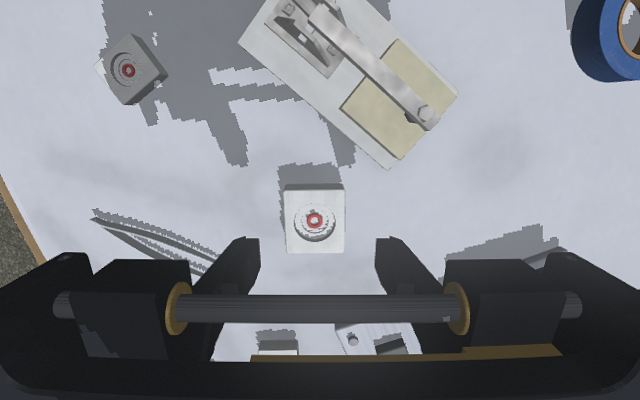

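>>> {"op": "apply_moves", "data": {"moves": [{"tx": 0.003,"ty": -0.002,"tz": 0.02,"rx": 0,"ry": 0,"rz": -0.015},{"tx": 0.003,"ty": -0.002,"tz": 0.04,"rx": 0,"ry": 0,"rz": -0.015},{"tx": 0.003,"ty": -0.002,"tz": 0.052,"rx": 0,"ry": 0,"rz": -0.015},{"tx": 0.003,"ty": -0.002,"tz": 0.056,"rx": 0,"ry": 0,"rz": -0.015},{"tx": 0.003,"ty": -0.002,"tz": 0.056,"rx": 0,"ry": 0,"rz": -0.015}]}}

```text
clock: 8.25
ee_pos: [455.3, 224.9, 4.1]
tool_rot: [2.435, 1.985, 0.001]
ft_force: [-0.1, 0.7, -0.0]
finger_gap: 67.6
```

```bash
python3 -c "
from h import *
st();rel((455.1,224.4,3),78.4)"
```

```text
t 8.25 ee [455.3 224.9   4.1] head 78.39 zax [ 4.e-04  1.e-04 -1.e+00] F [-0.1  0.7 -0. ] gap 67.6 q [ 0.23  0.59  1.78 -0.    0.77  0.43]
shift [-0.0005 -0.0001  0.0011] turn [ 0.0004 -0.0002 -0.0002] len mm 1.2
```

>>> {"op": "apply_moves", "data": {"moves": [{"tx": 0,"ty": 0,"tz": 0.001,"rx": 0,"ry": 0,"rz": 0},{"tx": 0,"ty": 0,"tz": 0.001,"rx": 0,"ry": 0,"rz": 0},{"tx": 0,"ty": 0,"tz": 0.001,"rx": 0,"ry": 0,"rz": 0},{"tx": 0,"ty": 0,"tz": 0.001,"rx": 0,"ry": 0,"rz": 0},{"tx": 0,"ty": 0,"tz": 0.001,"rx": 0,"ry": 0,"rz": 0}], "jaw": 255, "newtons": 30}}

```text
clock: 8.67
ee_pos: [455.3, 225.0, 3.4]
tool_rot: [2.434, 1.986, 0.002]
ft_force: [-1.7, -0.1, 5.4]
finger_gap: 43.6
```

>>> {"op": "apply_moves", "data": {"moves": [{"tx": 0,"ty": 0,"tz": 0,"rx": 0,"ry": 0,"rz": 0},{"tx": 0,"ty": 0,"tz": 0,"rx": 0,"ry": 0,"rz": 0},{"tx": 0,"ty": 0,"tz": -0.02,"rx": 0,"ry": 0,"rz": 0},{"tx": 0,"ty": 0,"tz": -0.05,"rx": 0,"ry": 0,"rz": 0},{"tx": 0,"ty": 0,"tz": -0.08,"rx": 0,"ry": 0,"rz": 0}]}}

```text
clock: 9.08
ee_pos: [454.3, 224.8, 83.2]
tool_rot: [-2.433, -1.985, 0.003]
ft_force: [0.0, 0.4, -1.4]
finger_gap: 43.8
```

```bash
python3 -c "
from h import *
st();rel((598,25,130),8.85)"
```

```text
t 9.08 ee [454.3 224.8  83.2] head 78.42 zax [-2.1e-03 -5.0e-04 -1.0e+00] F [ 0.   0.4 -1.4] gap 43.8 q [0.23 0.46 1.74 0.   0.95 0.43]
shift [-0.1669  0.1808 -0.047 ] turn [-1.2000e-03  2.0000e-03  1.2142e+00] len mm 250.5
```

>>> {"op": "apply_moves", "data": {"moves": [{"tx": -0.012,"ty": 0.013,"tz": -0.02,"rx": 0,"ry": 0,"rz": 0.12},{"tx": -0.025,"ty": 0.027,"tz": -0.035,"rx": 0,"ry": 0,"rz": 0.24},{"tx": -0.04,"ty": 0.043,"tz": -0.047,"rx": 0,"ry": 0,"rz": 0.36},{"tx": -0.06,"ty": 0.06,"tz": -0.047,"rx": 0,"ry": 0,"rz": 0.48},{"tx": -0.08,"ty": 0.08,"tz": -0.047,"rx": 0,"ry": 0,"rz": 0.6}]}}

```text
clock: 9.5
ee_pos: [517.6, 129.8, 130.5]
tool_rot: [2.915, 1.171, 0.002]
ft_force: [0.4, -0.1, -1.7]
finger_gap: 43.7
```

```bash
python3 -c "
from h import *
st();rel((551,19,130),8.85)"
```

```text
t 9.5 ee [517.6 129.8 130.5] head 43.76 zax [ 1.1e-03  1.0e-04 -1.0e+00] F [ 0.4 -0.1 -1.7] gap 43.7 q [0.03 0.44 1.62 0.   1.08 0.83]
shift [-0.0525  0.1031  0.0005] turn [ 4.000e-04 -1.000e-03  6.092e-01] len mm 115.7
```

>>> {"op": "apply_moves", "data": {"moves": [{"tx": -0.01,"ty": 0.02,"tz": 0,"rx": 0,"ry": 0,"rz": 0.12},{"tx": -0.02,"ty": 0.042,"tz": 0,"rx": 0,"ry": 0,"rz": 0.24},{"tx": -0.032,"ty": 0.064,"tz": 0,"rx": 0,"ry": 0,"rz": 0.36},{"tx": -0.043,"ty": 0.086,"tz": 0,"rx": 0,"ry": 0,"rz": 0.48},{"tx": -0.0525,"ty": 0.103,"tz": 0,"rx": 0,"ry": 0,"rz": 0.6}]}}

```text
clock: 9.92
ee_pos: [551.4, 18.3, 129.6]
tool_rot: [3.131, 0.254, -0.0]
ft_force: [1.0, -0.2, -0.1]
finger_gap: 44.0
```

>>> {"op": "apply_moves", "data": {"moves": [{"tx": 0,"ty": 0,"tz": 0,"rx": 0,"ry": 0,"rz": 0},{"tx": 0,"ty": 0,"tz": 0,"rx": 0,"ry": 0,"rz": 0},{"tx": 0,"ty": 0,"tz": 0,"rx": 0,"ry": 0,"rz": 0},{"tx": 0,"ty": 0,"tz": 0,"rx": 0,"ry": 0,"rz": 0},{"tx": 0,"ty": 0,"tz": 0,"rx": 0,"ry": 0,"rz": 0}]}}

```text
clock: 10.33
ee_pos: [551.0, 20.9, 129.8]
tool_rot: [-3.13, -0.268, 0.0]
ft_force: [-0.1, 0.1, -1.1]
finger_gap: 43.8
```

```bash
python3 d.py w6;python3 -c "
from h import *
st()"; python3 e.py w6 2>/dev/null
```

```text
t 10.33 ee [551.   20.9 129.8] head 9.79 zax [-0.  0. -1.] F [-0.1  0.1 -1.1] gap 43.8 q [-0.2  0.5  1.6  0.   1.1  1.2]
t 10.38 ee [551.   20.8 129.8] head 9.78 zax [-0.e+00  1.e-04 -1.e+00] F [ 0.4  0.1 -1. ] gap 44.1 q [-0.17  0.48  1.56  0.    1.1   1.23]
slab 8271 z 34.96065955238953 ((615.735107421875, 29.06222152709961), (80.21996307373047, 87.91879272460938), 9.241226196289062)
post 113 [584.8  49.   43.5] z 42.07818351241272
post 24 [570.2  11.5  43.5] z 52.493654840407416
posts rect ((578.6553955078125, 32.773311614990234), (53.62012481689453, 15.387800216674805), 66.75738525390625)
```

View pics/w6.png

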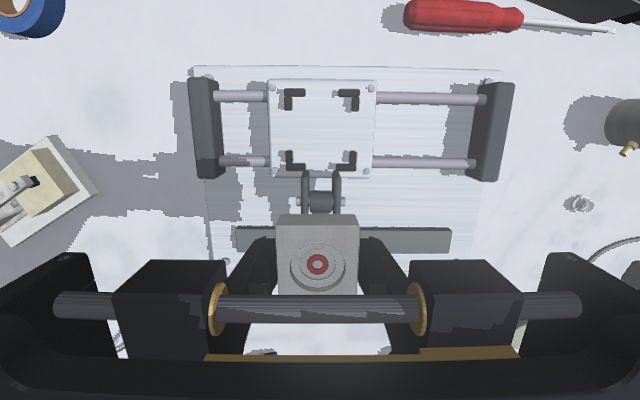

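```bash
cat > p.py <<'E'
import sys
from h import *
np.set_printoptions(precision=2,suppress=True)
f=dict(np.load('pics/w6.npz')); W=cloud(f); G=cv2.cvtColor(f['image'],cv2.COLOR_RGB2GRAY)
def onplane(uv,z):
    q=cv2.undistortPoints(np.float64(uv).reshape(-1,1,2),f['K'],f['d'])[:,0]
    d=np.c_[q,np.ones(len(q))]@f['c2w'][:3,:3].T; o=f['c2w'][:3,3]
    return o+d*((z-o[2])/d[:,2:])
th=np.deg2rad(9.0); c0=np.array([615.6,29.0])
U=np.array([np.cos(th),np.sin(th)]);V=np.array([-U[1],U[0]])
v,u=np.nonzero(G<256); 
P=onplane(np.c_[u,v],43.5)[:,:2]-c0; a=(P@U).reshape(400,640); b=(P@V).reshape(400,640)
m=((abs(a)<38)&(abs(b)<36)&(G<110)).astype(np.uint8)
n,L,s,c=cv2.connectedComponentsWithStats(m)
for k in range(1,n):
    if s[k,4]>15: print(s[k], 'a',np.percentile(a[L==k],[2,98]),'b',np.percentile(b[L==k],[2,98]),'z',np.nanmedian(W[...,2][L==k]))
# block top in tool coords
m=(abs(W[...,2]-143)<6)&(np.hypot(W[...,0]-551,W[...,1]-20)<45)&(np.abs(np.arange(640)-317)<60)[None]
s6=W[m]; print('blk',np.median(s6[:,2]),cv2.minAreaRect(s6[:,:2].astype(np.float32)))
# slab edges by plane fit region
m=((abs(W[...,2]-35)<2.5)&(abs(a)<50)&(abs(b)<54)).astype(np.uint8)
m=cv2.morphologyEx(m,cv2.MORPH_OPEN,np.ones((9,9)))
n,L,s,c=cv2.connectedComponentsWithStats(m);k=1+np.argmax(s[1:,4]); vv,uu=np.nonzero(L==k)
for z in (34.7,36): print('slab',cv2.minAreaRect(onplane(np.c_[uu,vv],z)[:,:2].astype(np.float32)))
E
python3 p.py; python3 -c "
import cv2,numpy as np
i=np.load('pics/w6.npz')['image'][:,:,::-1];cv2.imwrite('pics/w6c.png',cv2.resize(i[70:310,220:430],None,fx=2.5,fy=2.5,interpolation=cv2.INTER_CUBIC))"
```

```text
[284  89  21  21 268] a [16.23 31.26] b [14.47 30.23] z 42.287722226158294
[338  89  22  22 270] a [16.5  31.88] b [-28.26 -12.8 ] z 42.26335691781753
[285 151  25  26 284] a [-37.81 -17.5 ] b [11.03 30.17] z 42.20647549843521
[332 151  25  26 272] a [-37.44 -17.01] b [-28.38 -10.04] z 42.08771985694909
blk 142.73193387837046 ((553.9366455078125, 22.150344848632812), (43.30931091308594, 63.91975784301758), 9.571889877319336)
slab ((615.1915283203125, 29.651151657104492), (80.28519439697266, 88.4921875), 9.714781761169434)
slab ((615.2556762695312, 29.67842674255371), (79.85034942626953, 88.01290893554688), 9.71478271484375)
```

View pics/w6c.png

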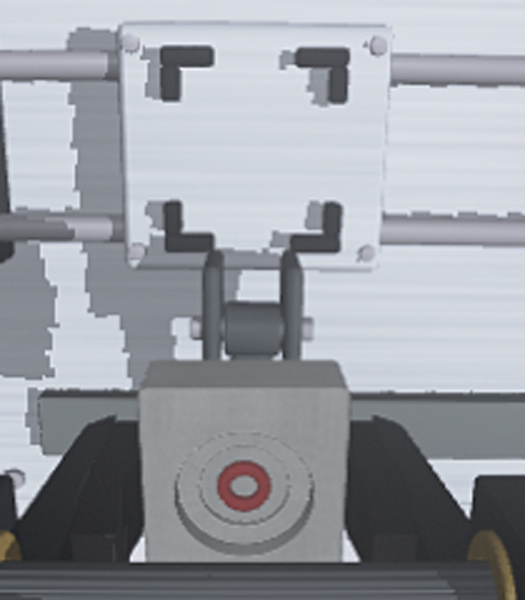

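```bash
cat > q.py <<'E'
from h import *
np.set_printoptions(precision=2,suppress=True)
f=dict(np.load('pics/w6.npz')); W=cloud(f); G=cv2.cvtColor(f['image'],cv2.COLOR_RGB2GRAY)
h=np.deg2rad(9.79); U=np.array([np.cos(h),np.sin(h)]); V=np.array([-U[1],U[0]]); tcp=np.array([551.,20.85])
D=W[...,:2]-tcp; a=D@U; b=D@V
for r in (220,228,236,244,252):
    ok=(abs(W[r,:,2]-142.7)<2.0)&(np.abs(np.arange(640)-317)<60)&(G[r]>110)
    print(r,np.nonzero(ok)[0][[0,-1]],b[r][ok].min(),b[r][ok].max(),(b[r][ok].min()+b[r][ok].max())/2,'z',np.median(W[r,ok,2]))
for c in (290,305,330,345):
    ok=(abs(W[:,c,2]-142.7)<1.5); rr=np.nonzero(ok)[0]; print(c,rr[:3],a[:,c][ok].max())
E
python3 q.py
```

```text
Traceback (most recent call last):
  File "q.py", line 8, in <module>
    print(r,np.nonzero(ok)[0][[0,-1]],b[r][ok].min(),b[r][ok].max(),(b[r][ok].min()+b[r][ok].max())/2,'z',np.median(W[r,ok,2]))
            ~~~~~~~~~~~~~~~~~^^^^^^^^
IndexError: index 0 is out of bounds for axis 0 with size 0
```

```bash
sed -i 's/(220,228,236,244,252)/(230,236,244,252,260,275)/' q.py; python3 q.py
```

```text
230 [275 359] -20.725710700925248 22.33371610253743 0.804002700806091 z 143.3166655075075
236 [276 359] -20.768899689240218 22.149247235907488 0.690173773333635 z 143.2045978213647
244 [276 359] -20.977450277533364 22.43805592941828 0.7303028259424575 z 143.1582102733187
252 [277 358] -20.7408011900724 21.954616825429035 0.6069078176783176 z 143.15162278156095
260 [277 358] -21.028675796331814 22.14545468992535 0.5583894467967685 z 143.0414500241761
275 [278 356] -20.533085043653852 22.014569703597303 0.7407423299717255 z 143.14702596198288
290 [224 225 226] 23.66363599483499
305 [224 225 226] 23.812949964558836
330 [224 225 226] 23.647270496589254
345 [224 225 226] 23.934176784558836
```

```bash
python3 -c "
from h import *
st();rel((616.2,29.3,65),9.35)"
```

```text
t 10.38 ee [551.   20.8 129.8] head 9.78 zax [-0.e+00  1.e-04 -1.e+00] F [ 0.4  0.1 -1. ] gap 44.1 q [-0.17  0.48  1.56  0.    1.1   1.23]
shift [0.0657 0.0026 0.0648] turn [-0.0001  0.      0.0074] len mm 92.3
```

>>> {"op": "apply_moves", "data": {"moves": [{"tx": 0.025,"ty": 0.001,"tz": 0,"rx": 0,"ry": 0,"rz": 0.0074},{"tx": 0.05,"ty": 0.002,"tz": 0.01,"rx": 0,"ry": 0,"rz": 0.0074},{"tx": 0.0657,"ty": 0.0026,"tz": 0.03,"rx": 0,"ry": 0,"rz": 0.0074},{"tx": 0.0657,"ty": 0.0026,"tz": 0.055,"rx": 0,"ry": 0,"rz": 0.0074},{"tx": 0.0657,"ty": 0.0026,"tz": 0.065,"rx": 0,"ry": 0,"rz": 0.0074}]}}

```text
clock: 10.8
ee_pos: [615.3, 29.2, 61.4]
tool_rot: [-3.13, -0.255, 0.007]
ft_force: [0.4, -0.7, -1.4]
finger_gap: 43.9
```

>>> {"op": "apply_moves", "data": {"moves": [{"tx": 0,"ty": 0,"tz": 0,"rx": 0,"ry": 0,"rz": 0},{"tx": 0,"ty": 0,"tz": 0,"rx": 0,"ry": 0,"rz": 0},{"tx": 0,"ty": 0,"tz": 0,"rx": 0,"ry": 0,"rz": 0},{"tx": 0,"ty": 0,"tz": 0,"rx": 0,"ry": 0,"rz": 0}]}}

```text
clock: 11.13
ee_pos: [616.9, 28.4, 66.4]
tool_rot: [3.131, 0.253, 0.004]
ft_force: [0.5, -0.0, -1.2]
finger_gap: 43.8
```

```bash
python3 d.py w7;python3 -c "
from h import *
st();rel((616.2,29.3,47),9.35)"
```

```text
t 11.13 ee [616.9  28.4  66.4] head 9.25 zax [ 0. -0. -1.] F [ 0.5 -0.  -1.2] gap 43.8 q [-0.1  0.7  1.4 -0.   1.1  1.3]
t 11.18 ee [616.8  28.4  66.2] head 9.25 zax [ 2.3e-03 -3.0e-04 -1.0e+00] F [-0.2  0.7 -1.9] gap 43.7 q [-0.14  0.68  1.39  0.    1.06  1.27]
shift [-0.0005 -0.001   0.0192] turn [ 0.0007 -0.0022 -0.0017] len mm 19.2
```

View pics/w7.png

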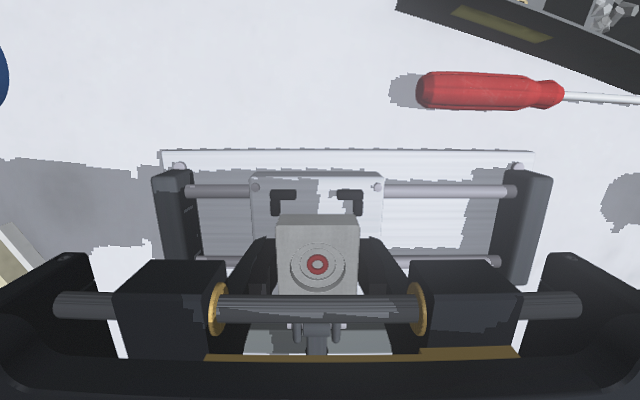

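```bash
cat > p2.py <<'E'
import sys
from h import *
np.set_printoptions(precision=2,suppress=True)
f=dict(np.load('pics/w7.npz')); W=cloud(f); G=cv2.cvtColor(f['image'],cv2.COLOR_RGB2GRAY)
def onplane(uv,z):
    q=cv2.undistortPoints(np.float64(uv).reshape(-1,1,2),f['K'],f['d'])[:,0]
    d=np.c_[q,np.ones(len(q))]@f['c2w'][:3,:3].T; o=f['c2w'][:3,3]
    return o+d*((z-o[2])/d[:,2:])
th=np.deg2rad(9.25); c0=np.array([616.9,28.4])
U=np.array([np.cos(th),np.sin(th)]);V=np.array([-U[1],U[0]])
v,u=np.nonzero(G<256)
P=onplane(np.c_[u,v],42.2)[:,:2]-c0; a=(P@U).reshape(400,640); b=(P@V).reshape(400,640)
m=((a>10)&(a<38)&(abs(b)<36)&(G<110)).astype(np.uint8)
n,L,s,c=cv2.connectedComponentsWithStats(m)
for k in range(1,n):
    if s[k,4]>15: print(s[k], 'a',np.percentile(a[L==k],[2,98]),'b',np.percentile(b[L==k],[2,98]),'z',np.nanmedian(W[...,2][L==k]))
D=W[...,:2]-c0; a=D@U; b=D@V
for r in (230,236,244,252,260):
    ok=(abs(W[r,:,2]-79.5)<2.5)&(np.abs(np.arange(640)-317)<60)&(G[r]>110)
    if ok.any(): print(r,np.nonzero(ok)[0][[0,-1]],b[r][ok].min(),b[r][ok].max(),(b[r][ok].min()+b[r][ok].max())/2,'z',np.median(W[r,ok,2]))
for c in (290,305,330,345):
    ok=(abs(W[:,c,2]-79.5)<1.5); print(c,a[:,c][ok].max())
m=(abs(W[...,2]-35)<2)&(np.hypot(*(D.transpose(2,0,1)))<60)
bb=b[170:200][m[170:200]]; print('slab b',np.percentile(bb,[1,99]), 'slab a max',np.percentile(a[m],99.5))
E
python3 p2.py
```

```text
[269 189  28  28 464] a [15.19 32.56] b [14.73 30.97] z 42.02362235421461
[336 189  27  27 414] a [15.87 31.91] b [-27.64 -11.76] z 41.96744140963358
230 [275 360] -21.286608557020315 22.48631352003577 0.5998524815077282 z 79.9451615122512
236 [276 359] -20.77531163567102 22.044171483498534 0.634429923913757 z 80.05058795261859
244 [276 359] -21.05658943483367 22.212976946376806 0.5781937557715686 z 79.8966483022894
252 [277 358] -20.693347333699528 22.0131426168949 0.659897641597686 z 79.87908402070414
260 [277 358] -20.99326693851504 21.997048096926452 0.5018905792057069 z 79.94497356662342
290 24.06023246050251
305 23.91932780557849
330 23.61934586607258
345 24.02226389697499
slab b [-41.54  44.74] slab a max 39.01918969345442
```

>>> {"op": "apply_moves", "data": {"moves": [{"tx": 0,"ty": -0.001,"tz": 0.005,"rx": 0,"ry": 0,"rz": 0},{"tx": 0,"ty": -0.001,"tz": 0.01,"rx": 0,"ry": 0,"rz": 0},{"tx": 0,"ty": -0.001,"tz": 0.015,"rx": 0,"ry": 0,"rz": 0},{"tx": 0,"ty": -0.001,"tz": 0.018,"rx": 0,"ry": 0,"rz": 0},{"tx": 0,"ty": -0.001,"tz": 0.018,"rx": 0,"ry": 0,"rz": 0}]}}

```text
clock: 11.6
ee_pos: [615.7, 29.5, 45.7]
tool_rot: [-3.131, -0.253, 0.003]
ft_force: [-0.1, 0.3, -0.6]
finger_gap: 44.0
```

>>> {"op": "apply_moves", "data": {"moves": [{"tx": 0,"ty": 0,"tz": 0.001,"rx": 0,"ry": 0,"rz": 0},{"tx": 0,"ty": 0,"tz": 0.002,"rx": 0,"ry": 0,"rz": 0},{"tx": 0,"ty": 0,"tz": 0.003,"rx": 0,"ry": 0,"rz": 0},{"tx": 0,"ty": 0,"tz": 0.004,"rx": 0,"ry": 0,"rz": 0}]}}

```text
clock: 11.93
ee_pos: [616.3, 29.4, 42.8]
tool_rot: [3.131, 0.253, 0.0]
ft_force: [0.2, -0.5, -1.8]
finger_gap: 43.9
```

>>> {"op": "apply_moves", "data": {"moves": [{"tx": 0,"ty": 0,"tz": 0.001,"rx": 0,"ry": 0,"rz": 0},{"tx": 0,"ty": 0,"tz": 0.002,"rx": 0,"ry": 0,"rz": 0},{"tx": 0,"ty": 0,"tz": 0.003,"rx": 0,"ry": 0,"rz": 0}]}}

```text
clock: 12.18
ee_pos: [616.2, 29.4, 39.6]
tool_rot: [3.131, 0.253, 0.0]
ft_force: [0.2, -0.4, -1.3]
finger_gap: 43.5
```

>>> {"op": "apply_moves", "data": {"moves": [{"tx": 0,"ty": 0,"tz": 0.0005,"rx": 0,"ry": 0,"rz": 0},{"tx": 0,"ty": 0,"tz": 0.001,"rx": 0,"ry": 0,"rz": 0}]}}

```text
clock: 12.35
ee_pos: [616.2, 29.5, 39.4]
tool_rot: [3.131, 0.254, -0.0]
ft_force: [-4.8, -0.2, 9.8]
finger_gap: 43.6
```

Firm contact at TCP z = 39.4, which is the height expected for the block on the nest floor. I'll release it.

>>> {"op": "apply_moves", "data": {"moves": [{"tx": 0,"ty": 0,"tz": 0,"rx": 0,"ry": 0,"rz": 0},{"tx": 0,"ty": 0,"tz": 0,"rx": 0,"ry": 0,"rz": 0},{"tx": 0,"ty": 0,"tz": 0,"rx": 0,"ry": 0,"rz": 0}], "jaw": 85}}

```text
clock: 12.6
ee_pos: [616.3, 29.4, 38.7]
tool_rot: [3.131, 0.253, 0.0]
ft_force: [-1.0, 0.3, 0.3]
finger_gap: 58.3
```

>>> {"op": "apply_moves", "data": {"moves": [{"tx": 0,"ty": 0,"tz": -0.01,"rx": 0,"ry": 0,"rz": 0},{"tx": 0,"ty": 0,"tz": -0.03,"rx": 0,"ry": 0,"rz": 0},{"tx": 0,"ty": 0,"tz": -0.06,"rx": 0,"ry": 0,"rz": 0},{"tx": -0.03,"ty": 0,"tz": -0.085,"rx": 0,"ry": 0,"rz": 0},{"tx": -0.06,"ty": 0,"tz": -0.1,"rx": 0,"ry": 0,"rz": 0}]}}

```text
clock: 13.02
ee_pos: [557.5, 19.7, 141.7]
tool_rot: [3.13, 0.254, 0.007]
ft_force: [-0.0, 0.0, -0.6]
finger_gap: 59.0
```

>>> {"op": "apply_moves", "data": {"moves": [{"tx": -0.02,"ty": 0,"tz": 0,"rx": 0,"ry": 0,"rz": 0},{"tx": -0.03,"ty": 0,"tz": 0,"rx": 0,"ry": 0,"rz": 0},{"tx": -0.03,"ty": 0,"tz": 0,"rx": 0,"ry": 0,"rz": 0},{"tx": -0.03,"ty": 0,"tz": 0,"rx": 0,"ry": 0,"rz": 0},{"tx": -0.03,"ty": 0,"tz": 0,"rx": 0,"ry": 0,"rz": 0}]}}

```text
clock: 13.43
ee_pos: [528.2, 15.0, 139.0]
tool_rot: [3.131, 0.253, 0.001]
ft_force: [0.1, -0.6, 0.9]
finger_gap: 59.1
```

```bash
python3 d.py w8; python3 -c "
import cv2,numpy as np
i=np.load('pics/w8.npz')['image'][:,:,::-1];cv2.imwrite('pics/w8c.png',cv2.resize(i[50:350,170:470],None,fx=2,fy=2,interpolation=cv2.INTER_CUBIC))"
```

```text
t 13.43 ee [528.2  15.  139. ] head 9.25 zax [ 0. -0. -1.] F [ 0.1 -0.6  0.9] gap 59.1 q [-0.2  0.4  1.6  0.   1.1  1.2]
```

View pics/w8c.png

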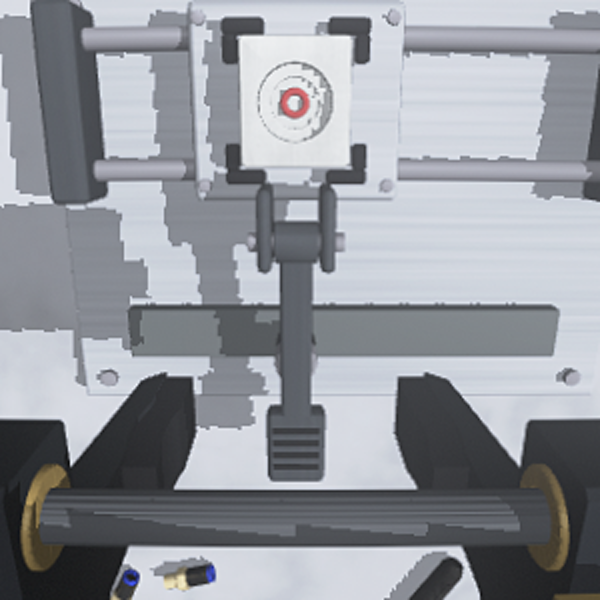

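The block sits inside the four posts at about px (317,100), and the pedal is at about (318,272). I'll check that the block is flat and measure the pedal before pinching it.

```bash
cat > r.py <<'E'
import sys
from h import *
np.set_printoptions(precision=2,suppress=True)
f=dict(np.load('pics/'+sys.argv[1]+'.npz')); W=cloud(f); G=cv2.cvtColor(f['image'],cv2.COLOR_RGB2GRAY)
th=np.deg2rad(9.3); c0=np.array([615.2,29.8]); U=np.array([np.cos(th),np.sin(th)]);V=np.array([-U[1],U[0]])
D=W[...,:2]-c0; a=D@U; b=D@V; Z=W[...,2]
m=(abs(Z-52.7)<3)&(abs(a)<30)&(abs(b)<30)
print('block',m.sum(),np.median(Z[m]),cv2.minAreaRect(np.c_[a[m],b[m]].astype(np.float32)))
A=np.c_[a[m],b[m],np.ones(m.sum())]; print('plane a,b slope',np.linalg.lstsq(A,Z[m],rcond=None)[0])
m=(abs(Z-35)<2.5)&(abs(a)<45)&(abs(b)<49); m=cv2.morphologyEx(m.astype(np.uint8),cv2.MORPH_OPEN,np.ones((7,7)))>0
print('slab',np.median(Z[m]),cv2.minAreaRect(np.c_[a[m],b[m]].astype(np.float32)))
m=(a<-130)&(a>-185)&(abs(b)<22)&(Z>42)&(Z<75)
print('pedal',m.sum(),np.median(Z[m]),cv2.minAreaRect(np.c_[a[m],b[m]].astype(np.float32)))
A=np.c_[a[m],b[m],np.ones(m.sum())]; print('a',np.percentile(a[m],[1,99]),'b',np.percentile(b[m],[1,99]),np.linalg.lstsq(A,Z[m],rcond=None)[0])
m=(a<-80)&(a>-125)&(abs(b)<15)&(Z>50)
print('lever b',np.percentile(b[m],[2,98]))
E
python3 r.py w8
```

```text
block 2577 52.91141650850733 ((-0.4052734375, 0.08858680725097656), (44.262451171875, 48.236976623535156), 89.9830322265625)
plane a,b slope [-0.    0.   52.79]
slab 34.9529326424387 ((-0.08252716064453125, 0.012210845947265625), (89.37063598632812, 80.73529052734375), 89.81084442138672)
pedal 1134 52.25312144342283 ((-153.1803436279297, -0.28159046173095703), (46.27381134033203, 27.732576370239258), 0.7379292249679565)
a [-175.63 -130.82] b [-13.98  13.13] [ 0.05  0.01 60.21]
lever b [-6.8   6.48]
```

```bash
python3 -c "
from h import *
st();rel((461.5,3.9,75),9.3)"
```

```text
t 13.48 ee [528.1  15.  138.8] head 9.25 zax [ 4.e-04 -0.e+00 -1.e+00] F [-0.9 -0.2 -1.1] gap 58.5 q [-0.19  0.42  1.62  0.    1.1   1.22]
shift [-0.0676  0.0003  0.0637] turn [ 0.0001 -0.0003 -0.0008] len mm 92.9
```

>>> {"op": "apply_moves", "data": {"moves": [{"tx": -0.025,"ty": 0,"tz": 0,"rx": 0,"ry": 0,"rz": 0},{"tx": -0.05,"ty": 0,"tz": 0.015,"rx": 0,"ry": 0,"rz": 0},{"tx": -0.0675,"ty": 0,"tz": 0.04,"rx": 0,"ry": 0,"rz": 0},{"tx": -0.0675,"ty": 0,"tz": 0.064,"rx": 0,"ry": 0,"rz": 0},{"tx": -0.0675,"ty": 0,"tz": 0.064,"rx": 0,"ry": 0,"rz": 0}]}}

```text
clock: 13.9
ee_pos: [458.8, 4.5, 71.6]
tool_rot: [-3.129, -0.252, 0.01]
ft_force: [-0.4, 0.6, -0.1]
finger_gap: 59.0
```

>>> {"op": "apply_moves", "data": {"moves": [{"tx": 0,"ty": 0,"tz": 0.0,"rx": 0,"ry": 0,"rz": 0},{"tx": 0,"ty": 0,"tz": 0.0,"rx": 0,"ry": 0,"rz": 0},{"tx": 0,"ty": 0,"tz": 0.0,"rx": 0,"ry": 0,"rz": 0},{"tx": 0,"ty": 0,"tz": 0.0,"rx": 0,"ry": 0,"rz": 0}]}}

```text
clock: 14.23
ee_pos: [461.7, 4.1, 75.7]
tool_rot: [3.131, 0.254, 0.003]
ft_force: [0.1, 0.4, 0.3]
finger_gap: 58.8
```

```bash
python3 d.py w9; python3 r.py w9; python3 -c "
from h import *
rel((461.5,3.9,31),9.3)
import cv2,numpy as np
i=np.load('pics/w9.npz')['image'][:,:,::-1];cv2.imwrite('pics/w9c.png',cv2.resize(i[150:350,200:440],None,fx=2.5,fy=2.5,interpolation=cv2.INTER_CUBIC))"
```

```text
t 14.23 ee [461.7   4.1  75.7] head 9.26 zax [ 0. -0. -1.] F [0.1 0.4 0.3] gap 58.8 q [-0.2  0.4  1.9  0.   0.9  1.2]
block 1229 52.92025350522266 ((-22.721853256225586, 0.1585063934326172), (43.86292266845703, 7.008927345275879), 89.88569641113281)
plane a,b slope [ 0.12 -0.   55.58]
slab 34.95678077860924 ((-26.961254119873047, -0.22414398193359375), (89.28113555908203, 28.856477737426758), 89.81846618652344)
pedal 2449 52.380389540400074 ((-153.37875366210938, -0.28563594818115234), (46.75186538696289, 27.96788215637207), 0.17430821061134338)
a [-175.81 -130.74] b [-13.92  13.29] [ 0.07 -0.   62.59]
lever b [-7.08  6.41]
shift [-0.0001  0.0002  0.0445] turn [ 0.0006 -0.0015 -0.0007] len mm 44.5
```

View pics/w9c.png

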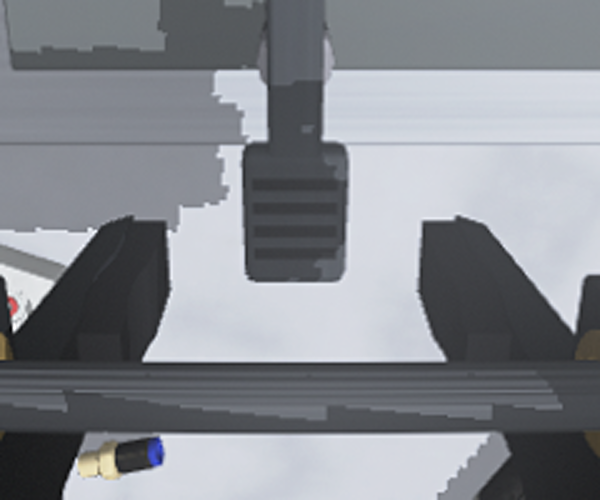

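The pedal is centred between the fingers: fingertips at crop x = 170 and 419, pedal from 244 to 347. I'll descend beside it and close lightly first.

>>> {"op": "apply_moves", "data": {"moves": [{"tx": 0,"ty": 0,"tz": 0.015,"rx": 0,"ry": 0,"rz": 0},{"tx": 0,"ty": 0,"tz": 0.03,"rx": 0,"ry": 0,"rz": 0},{"tx": 0,"ty": 0,"tz": 0.04,"rx": 0,"ry": 0,"rz": 0},{"tx": 0,"ty": 0,"tz": 0.044,"rx": 0,"ry": 0,"rz": 0},{"tx": 0,"ty": 0,"tz": 0.044,"rx": 0,"ry": 0,"rz": 0}]}}

```text
clock: 14.7
ee_pos: [460.6, 4.2, 30.3]
tool_rot: [-3.131, -0.253, 0.002]
ft_force: [0.6, 0.7, -0.5]
finger_gap: 58.6
```

>>> {"op": "apply_moves", "data": {"moves": [{"tx": 0,"ty": 0,"tz": 0.0,"rx": 0,"ry": 0,"rz": 0},{"tx": 0,"ty": 0,"tz": 0.0,"rx": 0,"ry": 0,"rz": 0},{"tx": 0,"ty": 0,"tz": 0.0,"rx": 0,"ry": 0,"rz": 0}]}}

```text
clock: 14.95
ee_pos: [461.1, 4.1, 31.3]
tool_rot: [3.131, 0.253, 0.002]
ft_force: [0.3, -0.4, -0.1]
finger_gap: 58.8
```

>>> {"op": "apply_moves", "data": {"moves": [{"tx": 0,"ty": 0,"tz": 0.0,"rx": 0,"ry": 0,"rz": 0},{"tx": 0,"ty": 0,"tz": 0.0,"rx": 0,"ry": 0,"rz": 0},{"tx": 0,"ty": 0,"tz": 0.0,"rx": 0,"ry": 0,"rz": 0},{"tx": 0,"ty": 0,"tz": 0.0,"rx": 0,"ry": 0,"rz": 0},{"tx": 0,"ty": 0,"tz": 0.0,"rx": 0,"ry": 0,"rz": 0}], "jaw": 255, "newtons": 4}}

```text
clock: 15.37
ee_pos: [460.8, 4.0, 30.8]
tool_rot: [3.131, 0.253, 0.0]
ft_force: [0.1, -8.7, 0.3]
finger_gap: 28.3
```

```bash
python3 -c "
from h import *
st()"
```

```text
t 15.37 ee [460.8   4.   30.8] head 9.26 zax [ 1.e-04 -2.e-04 -1.e+00] F [ 0.1 -8.7  0.3] gap 28.3 q [-0.25  0.47  1.91 -0.    0.76  1.16]
```

>>> {"op": "apply_moves", "data": {"moves": [{"tx": 0,"ty": 0.0005,"tz": 0.0,"rx": 0,"ry": 0,"rz": 0},{"tx": 0,"ty": 0.0005,"tz": 0.0,"rx": 0,"ry": 0,"rz": 0},{"tx": 0,"ty": 0.0005,"tz": 0.0,"rx": 0,"ry": 0,"rz": 0}]}}

```text
clock: 15.62
ee_pos: [460.9, 3.7, 30.7]
tool_rot: [-3.131, -0.253, 0.0]
ft_force: [0.3, 0.1, 2.1]
finger_gap: 28.2
```

>>> {"op": "apply_moves", "data": {"moves": [{"tx": 0,"ty": 0,"tz": 0.0,"rx": 0,"ry": 0,"rz": 0},{"tx": 0,"ty": 0,"tz": 0.0,"rx": 0,"ry": 0,"rz": 0}]}}

```text
clock: 15.78
ee_pos: [460.9, 3.7, 30.8]
tool_rot: [-3.131, -0.253, -0.0]
ft_force: [-0.8, 0.2, 0.5]
finger_gap: 28.0
```

>>> {"op": "apply_moves", "data": {"moves": [{"tx": 0,"ty": 0,"tz": 0,"rx": 0,"ry": 0,"rz": 0},{"tx": 0,"ty": 0,"tz": 0,"rx": 0,"ry": 0,"rz": 0},{"tx": 0,"ty": 0,"tz": -0.003,"rx": 0,"ry": 0,"rz": 0},{"tx": 0,"ty": 0,"tz": -0.006,"rx": 0,"ry": 0,"rz": 0},{"tx": -0.0005,"ty": 0,"tz": -0.01,"rx": 0,"ry": 0,"rz": 0}], "newtons": 35}}

```text
clock: 16.2
ee_pos: [460.0, 3.7, 40.3]
tool_rot: [-3.131, -0.253, 0.002]
ft_force: [5.8, 1.3, -13.4]
finger_gap: 27.1
```

```bash
python3 -c "
from h import *
st()"
```

```text
t 16.2 ee [460.    3.7  40.3] head 9.24 zax [-1.1e-03  5.0e-04 -1.0e+00] F [  5.8   1.3 -13.4] gap 27.1 q [-0.25  0.45  1.9   0.    0.79  1.16]
```

>>> {"op": "apply_moves", "data": {"moves": [{"tx": 0,"ty": 0,"tz": -0.005,"rx": 0,"ry": 0,"rz": 0},{"tx": 0.0005,"ty": 0,"tz": -0.01,"rx": 0,"ry": 0,"rz": 0},{"tx": 0.001,"ty": 0,"tz": -0.015,"rx": 0,"ry": 0,"rz": 0},{"tx": 0.002,"ty": 0,"tz": -0.02,"rx": 0,"ry": 0,"rz": 0},{"tx": 0.003,"ty": 0,"tz": -0.025,"rx": 0,"ry": 0,"rz": 0}]}}

```text
clock: 16.62
ee_pos: [462.5, 4.2, 65.9]
tool_rot: [-3.131, -0.253, 0.003]
ft_force: [-1.3, 0.2, -13.1]
finger_gap: 27.3
```

>>> {"op": "apply_moves", "data": {"moves": [{"tx": 0.0015,"ty": 0,"tz": -0.005,"rx": 0,"ry": 0,"rz": 0},{"tx": 0.0035,"ty": 0,"tz": -0.01,"rx": 0,"ry": 0,"rz": 0},{"tx": 0.0055,"ty": 0,"tz": -0.015,"rx": 0,"ry": 0,"rz": 0}]}}

```text
clock: 16.87
ee_pos: [467.6, 5.1, 80.7]
tool_rot: [-3.131, -0.254, 0.006]
ft_force: [-5.7, -0.9, -12.0]
finger_gap: 27.8
```

```bash
python3 -c "
from h import *
st()"
```

```text
t 16.87 ee [467.6   5.1  80.7] head 9.26 zax [-3.7e-03  4.0e-04 -1.0e+00] F [ -5.7  -0.9 -12. ] gap 27.8 q [-0.24  0.39  1.85 -0.    0.9   1.17]
```

>>> {"op": "apply_moves", "data": {"moves": [{"tx": 0.001,"ty": 0,"tz": -0.003,"rx": 0,"ry": 0,"rz": 0},{"tx": 0.002,"ty": 0,"tz": -0.006,"rx": 0,"ry": 0,"rz": 0}]}}

```text
clock: 17.03
ee_pos: [470.3, 5.5, 86.8]
tool_rot: [-3.131, -0.253, 0.002]
ft_force: [-1.2, -0.2, -15.3]
finger_gap: 27.6
```

>>> {"op": "apply_moves", "data": {"moves": [{"tx": 0.0005,"ty": 0,"tz": -0.001,"rx": 0,"ry": 0,"rz": 0},{"tx": 0.001,"ty": 0,"tz": -0.002,"rx": 0,"ry": 0,"rz": 0}]}}

```text
clock: 17.2
ee_pos: [471.3, 5.6, 88.7]
tool_rot: [-3.131, -0.253, 0.002]
ft_force: [-4.3, -0.5, -12.3]
finger_gap: 27.6
```

>>> {"op": "apply_moves", "data": {"moves": [{"tx": 0.0005,"ty": 0,"tz": -0.001,"rx": 0,"ry": 0,"rz": 0},{"tx": 0.001,"ty": 0,"tz": -0.002,"rx": 0,"ry": 0,"rz": 0}]}}

```text
clock: 17.37
ee_pos: [472.2, 5.7, 90.5]
tool_rot: [-3.131, -0.253, 0.002]
ft_force: [-4.8, 0.3, -13.2]
finger_gap: 27.6
```

>>> {"op": "apply_moves", "data": {"moves": [{"tx": 0.0005,"ty": 0,"tz": -0.001,"rx": 0,"ry": 0,"rz": 0},{"tx": 0.001,"ty": 0,"tz": -0.002,"rx": 0,"ry": 0,"rz": 0}]}}

```text
clock: 17.53
ee_pos: [473.4, 5.8, 92.6]
tool_rot: [-3.131, -0.253, 0.001]
ft_force: [-5.4, -0.1, -11.9]
finger_gap: 27.5
```

>>> {"op": "apply_moves", "data": {"moves": [{"tx": 0.0005,"ty": 0,"tz": -0.001,"rx": 0,"ry": 0,"rz": 0},{"tx": 0.001,"ty": 0,"tz": -0.002,"rx": 0,"ry": 0,"rz": 0}]}}

```text
clock: 17.7
ee_pos: [474.7, 5.9, 94.8]
tool_rot: [-3.131, -0.253, 0.0]
ft_force: [-4.3, 0.2, -12.6]
finger_gap: 27.7
```

```bash
python3 d.py w10
python3 - <<'E'
import cv2,numpy as np
from h import *
f=dict(np.load('pics/w10.npz'))
i=f['image'][:,:,::-1];cv2.imwrite('pics/w10c.png',cv2.resize(i[50:350,180:460],None,fx=2,fy=2,interpolation=cv2.INTER_CUBIC))
W=cloud(f); th=np.deg2rad(9.3); c0=np.array([615.2,29.8]); U=np.array([np.cos(th),np.sin(th)]);V=np.array([-U[1],U[0]])
D=W[...,:2]-c0; a=D@U; b=D@V; Z=W[...,2]
m=(abs(b)<5)&(a<-85)&(a>-185)&(Z>55)&(Z<130)
for lo in range(-165,-80,5):
    k=m&(a>=lo)&(a<lo+5)
    if k.sum(): print(lo,k.sum(),round(np.median(Z[k]),1))
E
```

```text
t 17.7 ee [474.7   5.9  94.8] head 9.25 zax [-0.  0. -1.] F [ -4.3   0.2 -12.6] gap 27.7 q [-0.2  0.4  1.8  0.   0.9  1.2]
-155 101 118.5
-150 232 116.7
-145 218 114.0
-140 209 111.0
-135 201 108.1
-130 233 105.0
-125 205 100.9
-120 197 98.1
-115 198 95.3
-110 190 92.4
-105 179 89.6
-100 178 86.7
-95 158 84.0
-90 165 81.1
```

View pics/w10c.png

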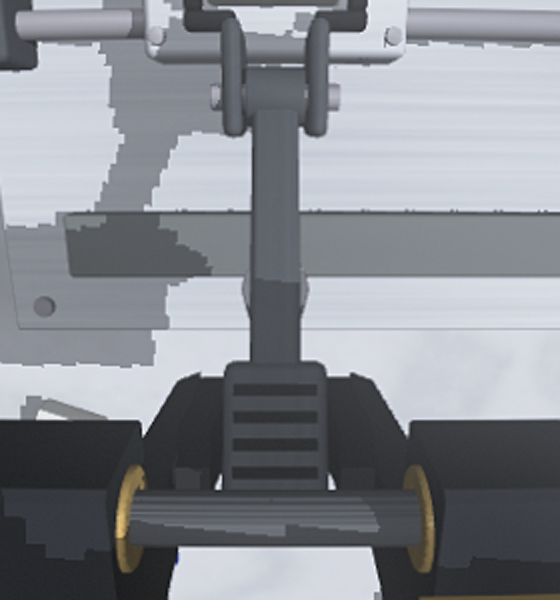

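The lever is at about 0.52 rad by slope, close to the stop. I'll compare with the first picture and push on to feel the stop.

>>> {"op": "apply_moves", "data": {"moves": [{"tx": 0.0005,"ty": 0,"tz": -0.001,"rx": 0,"ry": 0,"rz": 0},{"tx": 0.001,"ty": 0,"tz": -0.002,"rx": 0,"ry": 0,"rz": 0}]}}

```text
clock: 17.92
ee_pos: [475.1, 6.1, 95.8]
tool_rot: [-3.131, -0.253, 0.003]
ft_force: [-1.0, -1.0, -31.2]
finger_gap: 28.0
```

>>> {"op": "apply_moves", "data": {"moves": [{"tx": 0.0005,"ty": 0,"tz": -0.001,"rx": 0,"ry": 0,"rz": 0},{"tx": 0.001,"ty": 0,"tz": -0.002,"rx": 0,"ry": 0,"rz": 0}]}}

```text
clock: 18.08
ee_pos: [475.1, 6.6, 96.3]
tool_rot: [-3.13, -0.253, 0.007]
ft_force: [-0.0, -0.6, -44.6]
finger_gap: 27.7
```

```bash
cat > s.py <<'E'
import cv2,numpy as np,sys
from h import *
for n in sys.argv[1:]:
    f=dict(np.load(f'pics/{n}.npz'))
    W=cloud(f); th=np.deg2rad(9.3); c0=np.array([615.2,29.8]); U=np.array([np.cos(th),np.sin(th)]);V=np.array([-U[1],U[0]])
    D=W[...,:2]-c0; a=D@U; b=D@V; Z=W[...,2]
    m=(abs(b)<5)&(a<-87)&(a>-127)&(Z>50)&(Z<130)
    p=np.polyfit(a[m],Z[m],1); m2=(abs(b)<12)&(a<-132)&(a>-150)&(Z>85)&(Z<130); p2=np.polyfit(a[m2],Z[m2],1)
    print(n,'lever angle',round(np.arctan(-p[0]),4),'z@-110',round(np.polyval(p,-110),2),'pedal angle',round(np.arctan(-p2[0]),4),'z@-140',round(np.polyval(p2,-140),2))
E
python3 d.py w11; python3 s.py w1 w10 w11
```

```text
t 18.08 ee [475.1   6.6  96.3] head 9.23 zax [-0.  0. -1.] F [ -0.   -0.6 -44.6] gap 27.7 q [-0.2  0.4  1.8  0.   0.9  1.2]
w1 lever angle 0.4965 z@-110 91.99 pedal angle 0.4839 z@-140 109.41
w10 lever angle 0.5212 z@-110 93.87 pedal angle 0.5265 z@-140 112.3
w11 lever angle 0.5327 z@-110 94.5 pedal angle 0.5359 z@-140 113.2
```

>>> {"op": "apply_moves", "data": {"moves": [{"tx": 0,"ty": 0,"tz": 0.001,"rx": 0,"ry": 0,"rz": 0},{"tx": 0,"ty": 0,"tz": 0.002,"rx": 0,"ry": 0,"rz": 0}]}}

```text
clock: 18.3
ee_pos: [475.1, 6.4, 95.5]
tool_rot: [-3.13, -0.253, 0.008]
ft_force: [-12.4, -1.2, -9.4]
finger_gap: 28.0
```

>>> {"op": "apply_moves", "data": {"moves": [{"tx": 0,"ty": 0,"tz": 0,"rx": 0,"ry": 0,"rz": 0},{"tx": 0,"ty": 0,"tz": 0,"rx": 0,"ry": 0,"rz": 0},{"tx": 0,"ty": 0,"tz": 0,"rx": 0,"ry": 0,"rz": 0},{"tx": 0,"ty": 0,"tz": 0,"rx": 0,"ry": 0,"rz": 0}], "jaw": 85}}

```text
clock: 18.63
ee_pos: [478.1, 5.9, 98.1]
tool_rot: [3.13, 0.253, 0.007]
ft_force: [0.1, 0.1, 0.1]
finger_gap: 52.2
```

>>> {"op": "apply_moves", "data": {"moves": [{"tx": 0,"ty": 0,"tz": -0.02,"rx": 0,"ry": 0,"rz": 0},{"tx": 0,"ty": 0,"tz": -0.05,"rx": 0,"ry": 0,"rz": 0},{"tx": 0,"ty": 0,"tz": -0.08,"rx": 0,"ry": 0,"rz": 0},{"tx": 0,"ty": 0,"tz": -0.11,"rx": 0,"ry": 0,"rz": 0},{"tx": 0.0,"ty": 0,"tz": -0.13,"rx": 0,"ry": 0,"rz": 0}]}}

```text
clock: 19.05
ee_pos: [477.7, 6.1, 230.5]
tool_rot: [3.13, 0.253, 0.009]
ft_force: [-0.1, -0.4, 0.0]
finger_gap: 58.7
```

>>> {"op": "apply_moves", "data": {"moves": [{"tx": 0,"ty": 0,"tz": 0,"rx": 0,"ry": 0,"rz": 0},{"tx": 0,"ty": 0,"tz": 0,"rx": 0,"ry": 0,"rz": 0},{"tx": 0,"ty": 0,"tz": 0,"rx": 0,"ry": 0,"rz": 0},{"tx": 0,"ty": 0,"tz": 0,"rx": 0,"ry": 0,"rz": 0}]}}

```text
clock: 19.38
ee_pos: [476.3, 6.3, 225.6]
tool_rot: [-3.131, -0.253, 0.003]
ft_force: [1.0, 0.2, 0.3]
finger_gap: 58.6
```

```bash
python3 d.py w12; python3 s.py w12; python3 r.py w12 2>/dev/null; python3 -c "
import cv2
i=cv2.imread('pics/w12.png');cv2.imwrite('pics/w12c.png',cv2.resize(i,(800,500),interpolation=cv2.INTER_CUBIC))"
```

```text
t 19.38 ee [476.3   6.3 225.6] head 9.24 zax [-0.  0. -1.] F [1.  0.2 0.3] gap 58.6 q [-0.2  0.2  1.7  0.   1.3  1.2]
w12 lever angle 0.5312 z@-110 94.56 pedal angle 0.543 z@-140 113.2
block 1581 52.94592579021872 ((-0.7515926361083984, 1.0338897705078125), (48.99515914916992, 43.41804885864258), 0.403726190328598)
plane a,b slope [ 0.   -0.   52.82]
slab 35.00485771666931 ((-0.40538787841796875, 0.5267601013183594), (89.29335021972656, 79.72274017333984), 89.8519287109375)
pedal 0 nan ((0.0, 0.0), (0.0, 0.0), 0.0)
```

View pics/w12c.png

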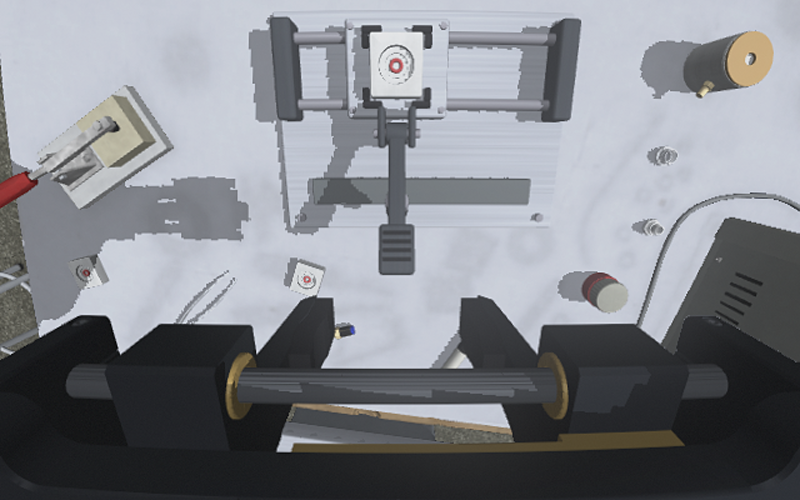

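The block is seated at px (396,65), the lever is up with the pedal at (396,250), and the pot is unmoved at (604,292). One last check: the shuttle's position against the track's end blocks, before and after.

```bash
cat > v.py <<'E'
from h import *
np.set_printoptions(precision=2,suppress=True)
for n in ['w1','w6','w8','w12']:
    f=dict(np.load(f'pics/{n}.npz')); W=cloud(f); th=np.deg2rad(9.3); c0=np.array([615.2,29.8]); U=np.array([np.cos(th),np.sin(th)]);V=np.array([-U[1],U[0]])
    D=W[...,:2]-c0; a=D@U; b=D@V; Z=W[...,2]; G=cv2.cvtColor(f['image'],cv2.COLOR_RGB2GRAY)
    sl=(abs(a+20)<4)&(abs(Z-35)<2.2)&(abs(b)<50)&(G>120)
    e=(abs(a)<30)&(Z>38)&(abs(b)>60)&(abs(b)<135)&(G<120)
    L=e&(b>0); Rr=e&(b<0)
    sc=np.percentile(b[sl],[1,99]); print(n,'slab b',sc,'mid',sc.mean(),'ends z',np.median(Z[L]),np.median(Z[Rr]),'inner/outer L',np.percentile(b[L],[3,97]),'R',np.percentile(b[Rr],[3,97]),'rel',sc.mean()-(np.percentile(b[L],97)+np.percentile(b[Rr],3))/2)
E
python3 v.py; python3 d.py w13 grease_pot
```

```text
t 19.43 ee [476.3   6.3 225.6] head 9.25 zax [-0.  0. -1.] F [-0.  -0.5  0.7] gap 58.3 q [-0.2  0.2  1.7  0.   1.3  1.2]
grease_pot 0.9 [ 434.5 -227.    32.5] [483.6 236.7]
  return _methods._mean(a, axis=axis, dtype=dtype,
  ret = ret.dtype.type(ret / rcount)
Traceback (most recent call last):
  File "v.py", line 9, in <module>
    sc=np.percentile(b[sl],[1,99]); print(n,'slab b',sc,'mid',sc.mean(),'ends z',np.median(Z[L]),np.median(Z[Rr]),'inner/outer L',np.percentile(b[L],[3,97]),'R',np.percentile(b[Rr],[3,97]),'rel',sc.mean()-(np.percentile(b[L],97)+np.percentile(b[Rr],3))/2)
                                                                                                                                                                 ~~~~~~~~~~~~~^^^^^^^^^^^^^^
IndexError: index -1 is out of bounds for axis 0 with size 0
```

```bash
sed -i 's/abs(b)<135/abs(b)<170/' v.py; python3 v.py 2>&1 | tail -5
python3 - <<'E'
from h import *
f=dict(np.load('pics/w12.npz')); W=cloud(f); th=np.deg2rad(9.3); U=np.array([np.cos(th),np.sin(th)]);V=np.array([-U[1],U[0]])
D=W[...,:2]-np.array([615.2,29.8]); b=D@V;a=D@U
r=[(int(x),int(np.nanmax(W[...,2][(abs(a-5)<15)&(abs(b-x)<5)])) if ((abs(a-5)<15)&(abs(b-x)<5)).any() else None) for x in range(-170,130,10)]
print(r)
E
```

```text
w1 slab b [-43.78  42.44] mid -0.6666537171107159 ends z 38.5610771199369 38.47488917249444 inner/outer L [ 92.35 106.64] R [-156.04 -142.79] rel 24.032794310429995
w6 slab b [-43.39  43.12] mid -0.13119508274980873 ends z 38.487786576363774 207.14715034751427 inner/outer L [ 84.06 106.37] R [-154.49  -66.17] rel 23.929782686971837
w8 slab b [-44.13  43.8 ] mid -0.16118892658854023 ends z 38.4817090839186 38.47226438130451 inner/outer L [ 92.74 106.48] R [-155.81 -142.01] rel 24.504693021095196
w12 slab b [-43.25  43.94] mid 0.34584447669426055 ends z 38.514993176772464 38.49008955035967 inner/outer L [ 92.86 106.94] R [-156.23 -142.11] rel 24.985928956022903
[(-170, None), (-160, 39), (-150, 39), (-140, 39), (-130, 11), (-120, 11), (-110, 11), (-100, 11), (-90, 10), (-80, 11), (-70, 11), (-60, 11), (-50, 11), (-40, 37), (-30, 43), (-20, 55), (-10, 56), (0, 54), (10, 54), (20, 55), (30, 43), (40, 37), (50, 34), (60, 11), (70, 11), (80, 10), (90, 40), (100, 40), (110, 39), (120, 0)]
```

```bash
python3 -c "
from h import *
print(hand_in()); st()"
```

```text
the job is handed in; nothing more can be done
None
the job is handed in; nothing more can be done
```

The seal block is seated in the shuttle's nest, the brake lever is back up at its top stop, and the job is handed in at about 19.4 s of the 61 s allowed.

- **Brake:** I pressed the pedal until the foot bore on the strip. The force rose from about 9 N to 18 N, which I estimate as about 10–13 N on the foot (a cruder reading gave up to 16 N). I let go, and the lever stayed down at about 0.62 rad.
- **Block:** I picked the largest of the three look-alikes (50 x 44 mm; the other two are about 34 x 31 mm). I lowered it into the nest with the brake on until it touched the floor. Afterwards its top measured 17.9 mm above the nest floor with no measurable tilt, inside all four posts.
- **Lever:** I pinched the pedal at its sides and lifted until the stop was felt at about 45 N pulling down on the tool. After release the lever still measured about 0.53 rad of rise, against 0.524 nominal.
- **Grease pot:** the last picture shows it where it stood. The network's position for it differs by about 5 mm between the first and last views, which are from different cameras, and I put that down to camera error.
- **Shuttle:** measured against the track's end blocks, its position differs by up to about 1 mm between the first and last pictures. The measurements scatter by about 0.5 mm, so a small shift can't be ruled out. It may have come from a brief sideways force of about 9 N when the jaws first closed on the pedal; I re-centred them before lifting.

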